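# Pack the sampling tray

### The arm

A 7-joint arm with a two-finger parallel gripper is mounted at the origin on a cart in front of the work surface, level with it; the furniture and walls round the work are solid. World frame = base frame: x ahead of the robot, y to its left, z up, the work surface at z = 0. Lengths are in m, angles in rad, forces in N, time in s.
With the tool pointing down it reaches from about 0.4 to 0.85 m from the base axis. Payload 10.4 kg.
Tool frame: the origin (TCP) lies at the very end of the fingers, on their centre line; the grasp point (between the pads) lies 19 mm behind it; z points along the fingers, y is the line along which they close (so a half turn about z gives the same grasp; the last joint's range is limited). The gripper opens to 87 mm and grips with 3 to 60 N. Pads are 19 mm wide; open, the fingers measure 117 mm over their backs; the gripper's body (75 mm by 190 mm) begins 51 mm behind the grasp point.
Start: joints at [-1.36, 0.332, -0.065, 1.46, 0.022, 1.35, -0.088], TCP at [0.145, 0.608, 0.223] pointing down, gripper open.
Joint ranges: [-2.6, 2.6], [-0.5, 2.12], [-1.47, 1.34], [0.16, 2.42], [-1.27, 4.41], [0.06, 2.06], [-2.6, 2.6]. Speed limits (rad/s): [2.22, 2.22, 2.79, 2.79, 3.14, 3.14, 3.14].

### API

Orientations are given as a rotation vector (axis times angle).
In Python, from workcell import ctrl gives the robot as it stands.
- The arm moves only by the tool play_rows, never from a script. Its argument "rows" is a list of rows, each an object of numbers: "tx", "ty", "tz": the shift along the tool's x, y, z as a fraction of full scale; "ax", "ay", "az": the turn, a rotation vector about the tool's x, y, z as a fraction of full scale; "claw": the opening, from 0 (shut) to 1 (fully open). In form: [{"tx": .., "ty": .., "tz": .., "ax": .., "ay": .., "az": .., "claw": ..}, ...]. A call has 1 to 8 rows; each row is the pose to reach, as a shift and turn from the pose commanded when the call began, along the tool's axes at that moment; what a row does not reach only later rows make up. Full scale, the value 1, is 10 cm for a shift and 120 degrees for a turn. A row lasts 1/8 s, in which the tool goes at most 62.5 mm and 10.7 degrees, less where a joint would pass 70% of its speed; a pose out of reach is approached as far as the arm can. A call with a number of a shift or a turn outside -1 to 1 is refused whole. A call with a gripper value outside its range is refused whole. The fingers move at their own pace and stop on an object; "force" is the grip in N (left out, the last holds). Time passes only in rows, so rows that repeat a pose let the fingers close. It gives the time, the measured TCP pose, the force, the opening and the grip force at its end, in the units of the state.
- ctrl.sense(): the state, without advancing time (a new reading comes with each control period).
- ctrl.snapshot(name): name is "scene" or "top" or "wrist"; returns the picture (480x640x3 uint8, blue, green, red); there is no depth.
- ctrl.get_calibration(name): a dict with "fx", "fy", "cx", "cy" (pixels), "dist_coeffs" ([k1, k2, p1, p2, k3] as OpenCV has them; the pictures are not rectified), "rvec" (rotation vector, rad) and "tvec" (3), from world to camera coordinates, as OpenCV has them; the wrist camera has in their place "hand_eye" (4x4, takes a point from camera to tool coordinates, whose origin is the TCP and whose axes are the flange's). Camera axes: x right, y down, z forward; pixel columns grow to the right and rows downward; lengths in m; the calibration is good to about 2 mm. A picture is of the moment at which its call begins: read the wrist's pose just before it. get_calibration takes no time and is no camera call.
- ctrl.job_done(): hands the job in; it is judged then, once.
The state is a dict: "time_s": time; "joint_positions": joint angles; "joint_vel": joint speeds; "tau": joint torques, N m; "tcp_pos": TCP position; "tcp_rot": TCP orientation; "ft_force": force on the tool from outside, world axes, zero at the start; "torque": the same for the moment, N m; "gripper_width": opening from 0.0 (shut) to 1.0 (fully open); "gripper_force": force on a finger pad.
Only numpy, scipy, OpenCV 4.12 (cv2) and the standard library are available. Lean on these libraries where they do the work, as an engineer would, in place of code of your own. Each camera call takes 0.05 s, during which the arm holds its last target. There are 200 camera calls.

### The job

Pack the wire tray for the sampling round: set the sample jar, the slim vial, the label roll and the bench timer each into the holder made for it, fully down and upright, lowering them in rather than dropping them. The squat deli cup and the stout vial are not part of the kit: leave them where they stand.

Things in the scene. Friction and masses are not known exactly. Their poses are not given: they have to be found in the camera images.
- jar: Sample jar with a yellow lid, standing: the taller, narrower of the two tubs; 61 mm diameter at the lid, 55 mm tall, body tapering towards the foot, about 80 g; hold it by its upper half. Origin at the centre of its underside, z up.
- vial: Slim screw-cap glass vial with a white cap, standing: 17 mm diameter, 51 mm tall, about 20 g. Origin at the centre of its underside, z up.
- label_roll: Roll of blank white labels lying flat: 66 mm diameter, 30 mm tall, open core hole of 40 mm diameter, about 70 g. Origin at the centre of its underside, z up along the core.
- timer: Bench timer with a display, standing on a flat square black foot (64 x 62 mm, 4 mm thick): 65 mm tall. The upright case is 64 mm wide along y, 29 mm thick along x, about 90 g. Its front and back lean: hold it by its two upright sides (along y). Origin at the centre of the foot's underside, z up.
- deli_cup: Look-alike of the jar that does not belong to the kit: squat deli cup with a white lid, 69 mm diameter, only 45 mm tall, about 80 g. Origin at the centre of its underside. Leave it where it stands.
- wide_vial: Look-alike of the vial that does not belong to the kit: stout glass vial with a white cap, 28 mm diameter, 61 mm tall, about 30 g. Origin at the centre of its underside. Leave it where it stands.
- jar_holder: Round white cup on a grey 74 x 80 mm plate, fixed in the black wire tray (rim 41 mm above the desk). Inside 61 mm wide at the floor, 73 mm at the rim; floor 22 mm, rim 38 mm above the origin. The jar stands in it. As for all four holders: origin centre of the plate's underside, 7 mm above the desk, z up, y along the tray's long side.
- vial_holder: Narrow round white cup on a like plate in the tray, 22 mm wide inside at the floor, 40 mm at the rim; floor 18 mm, rim 38 mm above the origin. The slim vial stands in it. The four holders lie in the tray 2 by 2, in varying order, 77 mm apart across it and about 90 mm along it; put things in with the fingers closing along the tray's long side (y).
- roll_holder: Round white platform (58 mm wide, top 34 mm above the origin) on a like plate in the tray, with a tapered spindle in the middle: 26 mm thick at its foot, 10 mm at its tip, which is 60 mm above the origin. The roll goes over the spindle and lies flat on the platform.
- timer_holder: White floor with a low square lip round it on a like plate in the tray, 80 mm square inside; floor 14 mm, top of the lip 20 mm above the origin. The timer's square foot stands in it flat on the floor, its sides parallel to the lip, which follows x and y (any quarter turn).
Not all that is in view belongs to the job. What is meant by the vial is not brown or purple, and is the smaller of those in its own colour.

How it is judged:
By the outcome, as a careful person would: the job done as asked, in the order asked, and still so for the second after the job is handed in, with the robot touching nothing.
It also fails if it takes over 99 s, if anything falls off the work surface, if the arm or the gripper's body presses on something with over 40 N, if the wrist force passes 120 N, or if a joint passes its speed limit or range.

## Working session

There is one attempt and no reset: what is moved stays moved. The work goes in short steps, Python scripts to look and compute and a tool call to move; the robot and the scene stay as the last step left them, time stands still between calls to the robot, and variables do not carry over. Pictures are saved under pics/ and viewed, at most 14 in all, crops included, and the job is handed in when it is done.

Besides the shell and the picture viewer there is one more tool, called after "Request:" as name(argument=value, ...), one argument or row to a line, values as JSON. play_rows: Moves the arm, as the interface text tells. Its arguments: {"type":"object","properties":{"rows":{"type":"array","items":{"type":"object","properties":{"tx":{"type":"number"},"ty":{"type":"number"},"tz":{"type":"number"},"ax":{"type":"number"},"ay":{"type":"number"},"az":{"type":"number"},"claw":{"type":"number"}}}},"force":{"type":"number"}},"required":["rows"]}

```bash
mkdir -p pics; python3 - <<'E'
from workcell import ctrl
import cv2
for n in("scene","top","wrist"):
    cv2.imwrite(f"pics/{n}0.png",ctrl.snapshot(n)); print(n,ctrl.get_calibration(n))
print(ctrl.sense())
E
```

```text
scene {'fx': 510.6346012600793, 'fy': 510.6346012600793, 'cx': 321.4935117924041, 'cy': 237.18394779423858, 'dist_coeffs': array([-0.06057321,  0.        ,  0.        ,  0.        ,  0.        ]), 'rvec': array([ 1.88871104, -0.70028522,  0.45999317]), 'tvec': array([-0.48804111,  0.15087725,  0.62918018])}
top {'fx': 563.8848396050325, 'fy': 563.8848396050325, 'cx': 322.0861606735151, 'cy': 237.19583777742392, 'dist_coeffs': array([-0.15161599,  0.        ,  0.        ,  0.        ,  0.        ]), 'rvec': array([ 2.1277412 , -2.09340116,  0.17979471]), 'tvec': array([-0.11289527,  0.55835311,  1.18238934])}
wrist {'fx': 393.9101094092867, 'fy': 393.9101094092867, 'cx': 315.3742703709586, 'cy': 244.01620305365705, 'dist_coeffs': array([-0.00497749,  0.        ,  0.        ,  0.        ,  0.        ]), 'hand_eye': array([[-6.69753974e-04, -9.65874493e-01, -2.59009682e-01,
         7.03520643e-02],
       [ 9.99999717e-01, -7.35660036e-04,  1.57528781e-04,
         7.46411276e-05],
       [-3.42696103e-04, -2.59009503e-01,  9.65874712e-01,
        -1.62928706e-01],
       [ 0.00000000e+00,  0.00000000e+00,  0.00000000e+00,
         1.00000000e+00]])}
{'time_s': 0.15, 'joint_positions': array([-1.35962609,  0.33270126, -0.06468604,  1.46075422,  0.02160969,
        1.34990619, -0.08849049]), 'joint_vel': array([ 0.00046141, -0.00084248, -0.00016571, -0.00204406,  0.00010543,
       -0.00101966, -0.00087335]), 'tau': array([ 1.44218589e-03, -6.23629332e+01,  2.56133918e-02, -3.90140855e+01,
       -6.10385207e-02,  3.71986139e-02,  1.09125197e-04]), 'tcp_pos': array([0.14472244, 0.60770721, 0.22194979]), 'tcp_rot': array([-3.66338173e-01, -3.12009538e+00,  1.68318746e-03]), 'ft_force': array([ 0.01336503, -0.01959718,  0.235622  ]), 'torque': array([0.05506604, 0.01593963, 0.014176  ]), 'gripper_force': 0.0, 'gripper_width': 0.9963710186968504}
```

View pics/top0.png

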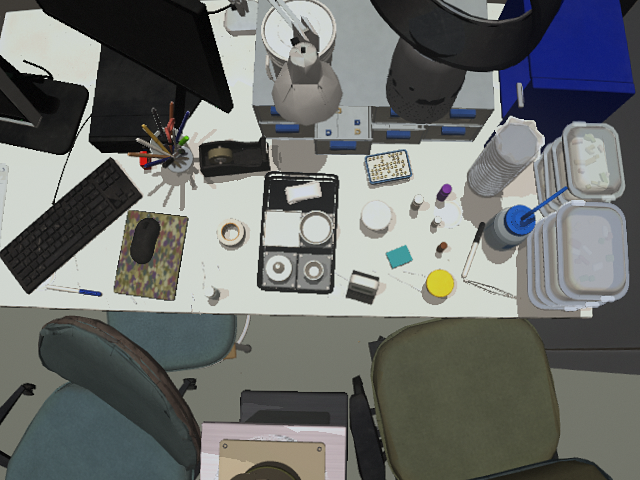

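View pics/scene0.png

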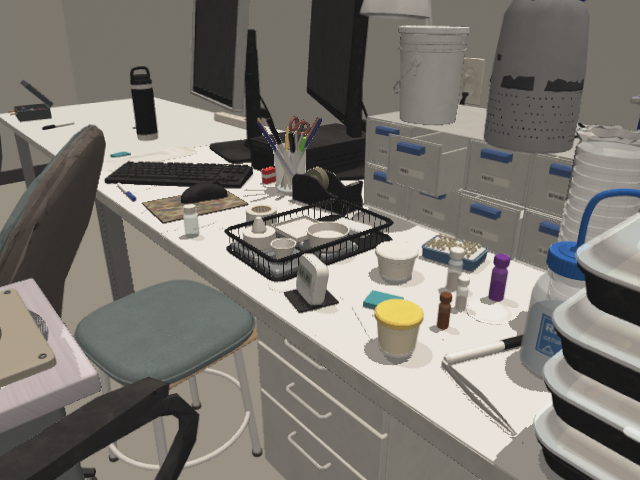

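```bash
cat > h.py <<'E'
import numpy as np, cv2
from workcell import ctrl
from scipy.spatial.transform import Rotation as R
def cam(name,s=None):
    c=ctrl.get_calibration(name); K=np.array([[c['fx'],0,c['cx']],[0,c['fy'],c['cy']],[0,0,1]]); d=np.array(c['dist_coeffs'])
    if name=='wrist':
        s=s or ctrl.sense(); T=np.eye(4); T[:3,:3]=R.from_rotvec(s['tcp_rot']).as_matrix(); T[:3,3]=s['tcp_pos']
        T=T@c['hand_eye']; Rc=T[:3,:3].T; t=-Rc@T[:3,3]
    else: Rc=R.from_rotvec(c['rvec']).as_matrix(); t=c['tvec']
    return K,d,Rc,t
def proj(C,P):
    K,d,Rc,t=C; return cv2.projectPoints(np.float64(P).reshape(-1,1,3),cv2.Rodrigues(Rc)[0],t,K,d)[0].reshape(-1,2)
def ray(C,uv):
    K,d,Rc,t=C; n=cv2.undistortPoints(np.float64(uv).reshape(-1,1,2),K,d).reshape(-1,2)
    return -Rc.T@t, np.c_[n,np.ones(len(n))]@Rc
def plane(C,uv,z):
    o,r=ray(C,uv); return o+r*((z-o[2])/r[:,2])[:,None]
E
python3 - <<'E'
from h import *
C=cam('top'); print(proj(C,[[0,0,0],[.5,0,0],[.5,.2,0],[.145,.608,.2]]), -C[2].T@C[3])
im=cv2.imread('pics/top0.png')
cv2.imwrite('pics/t1.png',cv2.resize(im[140:310,190:480],(800,469),interpolation=cv2.INTER_CUBIC))
s=cv2.imread('pics/scene0.png')
cv2.imwrite('pics/s1.png',cv2.resize(s[190:370,170:530],(800,400),interpolation=cv2.INTER_CUBIC))
E
```

```text
[[270.1408247  494.10510339]
 [276.35054673 266.98850616]
 [189.73066126 265.43683112]
 [-36.61063243 420.65714862]] [ 0.32474157 -0.13286089  1.26468928]
```

View pics/t1.png

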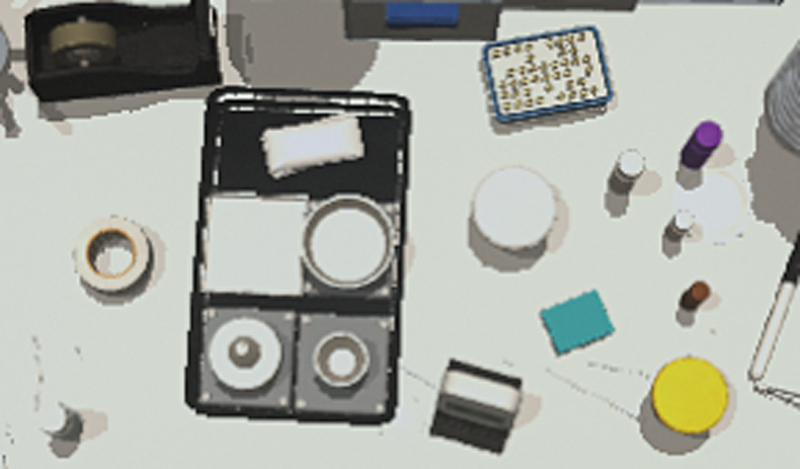

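View pics/s1.png

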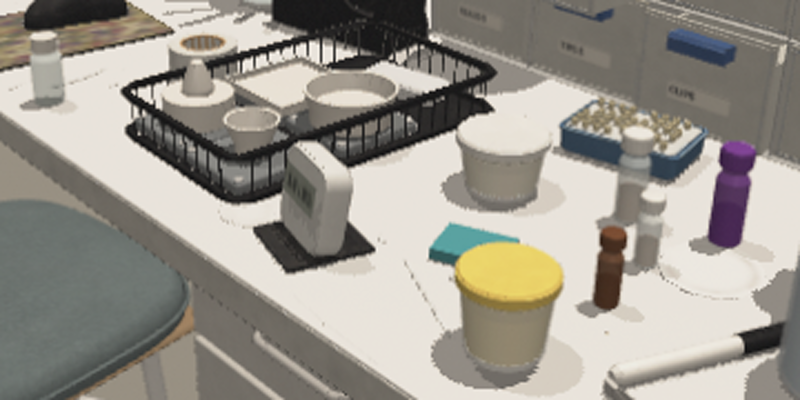

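```bash
python3 - <<'E'
from h import *
T=cam('top');S=cam('scene')
t=lambda *p:np.array(p,float)/2.7586+[190,140]
s=lambda *p:np.array(p,float)/2.2222+[170,190]
def tri(a,b):
    o1,d1=ray(T,[a]);o2,d2=ray(S,[b]);d1=d1[0];d2=d2[0]
    k=np.linalg.lstsq(np.c_[d1,-d2],o2-o1,rcond=None)[0]; p,q=o1+k[0]*d1,o2+k[1]*d2
    return (p+q)/2,np.linalg.norm(p-q)
for n,a,b in [('left',(53,412),(44,37)),('big',(630,157),(637,130)),('small',(684,216),(653,193)),('purp',(708,132),(737,147)),('brown',(698,292),(614,232)),('jar',(690,394),(510,268)),('deli',(514,207),(503,132)),('spindle',(244,347),(197,62)),('roll',(113,251),(204,46))]:
    p,e=tri(t(*a),s(*b)); print(n,p.round(4),e.round(4))
z=.045
for n,uv,z in [('jarcup',(348,241),.045),('vialcup',(341,358),.045),('platform',(245,353),.041),('timerfloor',(258,244),.025),('roll',(113,253),.03)]: print(n,plane(T,[t(*uv)],z)[0].round(4))
print('timer foot',plane(T,np.array([t(450,360),t(522,375),t(507,452),t(431,435)]),.004).round(4))
print('tray',plane(T,np.array([t(208,90),t(408,97),t(395,418),t(187,408)]),.041).round(4))
im=cv2.imread('pics/top0.png');h=cv2.cvtColor(im,cv2.COLOR_BGR2HSV)
m=cv2.inRange(h,(22,130,100),(35,255,255));m[:250]=0
c=max(cv2.findContours(m,0,2)[0],key=cv2.contourArea);e=cv2.fitEllipse(c);print(e,plane(T,[e[0]],.053))
# base/bottom and widths in scene
for n,l,r,b,z in [('left',(31,85),(63,85),(48,106),0),('big',(617,195),(650,195),(630,225),0),('small',(636,240),(662,240),(648,268),0)]:
    print(n,plane(S,[s(*b)],0).round(3),np.linalg.norm(np.diff(plane(S,[s(*l),s(*r)],.025),axis=0)))
E
```

```text
left [0.4383 0.14   0.0565] 0.0053
big [ 0.6494 -0.3127  0.0656] 0.0044
small [ 0.6056 -0.3581  0.0503] 0.0037
purp [ 0.6708 -0.3759  0.069 ] 0.0031
brown [ 0.5454 -0.3698  0.0492] 0.0004
jar [ 0.4627 -0.3605  0.0534] 0.0012
deli [ 0.6133 -0.2227  0.0428] 0.0018
spindle [ 0.4924 -0.0105  0.0648] 0.0031
roll [0.5757 0.104  0.0247] 0.0027
jarcup [ 0.5836 -0.0901  0.045 ]
vialcup [ 0.4889 -0.0864  0.045 ]
platform [ 0.4923 -0.0098  0.041 ]
timerfloor [ 0.5843 -0.0159  0.025 ]
roll [0.5742 0.1022 0.03  ]
timer foot [[ 0.4942 -0.1739  0.004 ]
 [ 0.4827 -0.2327  0.004 ]
 [ 0.4198 -0.2207  0.004 ]
 [ 0.4327 -0.1591  0.004 ]]
tray [[ 0.7101  0.0282  0.041 ]
 [ 0.7059 -0.1367  0.041 ]
 [ 0.4425 -0.1298  0.041 ]
 [ 0.4475  0.0349  0.041 ]]
((439.4849548339844, 282.9698181152344), (26.599374771118164, 27.123680114746094), 135.6508331298828) [[ 0.46283527 -0.35956845  0.053     ]]
left [[0.426 0.126 0.   ]] 0.027076537297025093
big [[ 0.636 -0.323  0.   ]] 0.02278604930402934
small [[ 0.598 -0.364  0.   ]] 0.016688797782161757
```

```bash
cat >> h.py <<'E'
def M(yaw):  # tool down, closing line (tool y) at world angle yaw (rad)
    c,s=np.cos(yaw),np.sin(yaw); return np.array([[-s,c,0],[c,s,0],[0,0,-1]])
def plan(wps,start=None,maxturn=60):
    """wps: (x,y,z,yawdeg). Prints one line per call: shift & turn fractions."""
    s=ctrl.sense(); p,r=(s['tcp_pos'],R.from_rotvec(s['tcp_rot'])) if start is None else (np.array(start[:3]),R.from_matrix(M(np.radians(start[3]))))
    for w in wps:
        g=np.array(w[:3]); G=R.from_matrix(M(np.radians(w[3])))
        for _ in range(20):
            d=r.inv().apply(g-p)/.1; a=(r.inv()*G).as_rotvec(); f=min(1,.98/max(abs(d).max(),1e-9),np.radians(maxturn)/max(np.linalg.norm(a),1e-9))
            dd=(d*f).round(3); aa=(a*f/np.radians(120)).round(3)
            p=p+r.apply(dd)*.1; r=r*R.from_rotvec(aa*np.radians(120))
            print(w if f==1 else '   ..','t',dd,'a',aa,'->',p.round(3))
            if f==1: break
E
python3 - <<'E'
from h import *
plan([(.38,.42,.24,45),(.5,.2,.25,15),(.53,-.06,.27,0),(.5,-.26,.2,0),(.463,-.36,.13,0)])
E
```

```text
.. t [-0.98  -0.461 -0.064] a [-0.     0.     0.095] -> [0.229 0.54  0.228]
   .. t [-0.98  -0.241 -0.06 ] a [-0.     0.     0.088] -> [0.308 0.477 0.234]
(0.38, 0.42, 0.24, 45) t [-0.916 -0.051 -0.055] a [-0.    0.    0.08] -> [0.38 0.42 0.24]
   .. t [-0.98  -0.289 -0.04 ] a [-0.     0.     0.102] -> [0.429 0.33  0.244]
   .. t [-0.98  -0.072 -0.038] a [-0.     0.     0.098] -> [0.476 0.244 0.248]
(0.5, 0.2, 0.25, 15) t [-0.498  0.066 -0.02 ] a [-0.    0.    0.05] -> [0.5  0.2  0.25]
   .. t [-0.98  -0.146 -0.075] a [-0.     0.     0.047] -> [0.511 0.102 0.258]
   .. t [-0.98  -0.048 -0.074] a [-0.     0.     0.047] -> [0.523 0.004 0.265]
(0.53, -0.06, 0.27, 0) t [-0.645  0.031 -0.048] a [-0.     0.001  0.031] -> [ 0.53 -0.06  0.27]
   .. t [-0.98  -0.148  0.342] a [-0. -0.  0.] -> [ 0.515 -0.158  0.236]
   .. t [-0.98  -0.147  0.342] a [-0. -0.  0.] -> [ 0.501 -0.256  0.201]
(0.5, -0.26, 0.2, 0) t [-0.04  -0.006  0.014] a [-0. -0.  0.] -> [ 0.5  -0.26  0.2 ]
   .. t [-0.98  -0.363  0.685] a [-0. -0.  0.] -> [ 0.464 -0.358  0.131]
(0.463, -0.36, 0.13, 0) t [-0.02  -0.008  0.014] a [-0. -0.  0.] -> [ 0.463 -0.36   0.13 ]
```

Request:
play_rows(
  rows=[
    {"tx": -0.5, "ty": -0.23, "tz": -0.03, "az": 0.05},
    {"tx": -0.98, "ty": -0.46, "tz": -0.06, "az": 0.095},
    {"tx": -0.98, "ty": -0.46, "tz": -0.06, "az": 0.095},
  ],
)

```text
schema error: expected keys tx, ty, tz, ax, ay, az, claw
```

Request:
play_rows(
  rows=[
    {"tx": -0.5, "ty": -0.12, "tz": -0.03, "az": 0.045},
    {"tx": -0.98, "ty": -0.24, "tz": -0.06, "az": 0.09},
    {"tx": -0.98, "ty": -0.24, "tz": -0.06, "az": 0.09},
  ],
)

```text
schema error: expected keys tx, ty, tz, ax, ay, az, claw
```

Request:
play_rows(
  rows=[
    {"tx": -0.45, "ty": -0.03, "tz": -0.03, "az": 0.04},
    {"tx": -0.92, "ty": -0.05, "tz": -0.06, "az": 0.08},
    {"tx": -0.92, "ty": -0.05, "tz": -0.06, "az": 0.08},
  ],
)

```text
schema error: expected keys tx, ty, tz, ax, ay, az, claw
```

Request:
play_rows(
  rows=[
    {"tx": -0.5, "ty": -0.15, "tz": -0.02, "az": 0.05},
    {"tx": -0.98, "ty": -0.29, "tz": -0.04, "az": 0.1},
    {"tx": -0.98, "ty": -0.29, "tz": -0.04, "az": 0.1},
  ],
)

```text
schema error: expected keys tx, ty, tz, ax, ay, az, claw
```

Request:
play_rows(
  rows=[
    {"tx": -0.5, "ty": -0.04, "tz": -0.02, "az": 0.05},
    {"tx": -0.98, "ty": -0.07, "tz": -0.04, "az": 0.1},
    {"tx": -0.98, "ty": -0.07, "tz": -0.04, "az": 0.1},
  ],
)

```text
schema error: expected keys tx, ty, tz, ax, ay, az, claw
```

Request:
play_rows(
  rows=[
    {"tx": -0.5, "ty": 0.07, "tz": -0.02, "az": 0.05},
    {"tx": -0.98, "ty": 0.03, "tz": -0.06, "az": 0.08},
    {"tx": -0.98, "ty": 0.03, "tz": -0.06, "az": 0.08},
  ],
)

```text
schema error: expected keys tx, ty, tz, ax, ay, az, claw
```

Request:
play_rows(
  rows=[
    {"tx": -0.5, "ty": -0.23, "tz": -0.03, "ax": 0, "ay": 0, "az": 0.05, "claw": 1},
    {"tx": -0.98, "ty": -0.46, "tz": -0.06, "ax": 0, "ay": 0, "az": 0.095, "claw": 1},
  ],
)

```text
time_s: 0.4
tcp_pos: [0.2303, 0.5396, 0.2281]
tcp_rot: [0.678, 3.068, -0.001]
ft_force: [0.5, 0.6, -0.0]
gripper_width: 0.999
gripper_force: 0.0
```

Request:
play_rows(
  rows=[
    {"tx": -0.5, "ty": -0.12, "tz": -0.03, "ax": 0, "ay": 0, "az": 0.045, "claw": 1},
    {"tx": -0.98, "ty": -0.24, "tz": -0.06, "ax": 0, "ay": 0, "az": 0.09, "claw": 1},
  ],
)

```text
time_s: 0.65
tcp_pos: [0.3096, 0.4763, 0.2345]
tcp_rot: [-0.965, -2.99, 0.0]
ft_force: [0.2, 1.2, 1.0]
gripper_width: 1.0
gripper_force: 0.0
```

Request:
play_rows(
  rows=[
    {"tx": -0.45, "ty": -0.03, "tz": -0.03, "ax": 0, "ay": 0, "az": 0.04, "claw": 1},
    {"tx": -0.92, "ty": -0.05, "tz": -0.06, "ax": 0, "ay": 0, "az": 0.08, "claw": 1},
    {"tx": -0.92, "ty": -0.05, "tz": -0.06, "ax": 0, "ay": 0, "az": 0.08, "claw": 1},
  ],
)

```text
time_s: 1.02
tcp_pos: [0.3838, 0.4169, 0.2408]
tcp_rot: [1.218, 2.894, -0.0]
ft_force: [-0.6, 0.5, 0.2]
gripper_width: 0.997
gripper_force: 0.0
```

Request:
play_rows(
  rows=[
    {"tx": -0.5, "ty": -0.15, "tz": -0.02, "ax": 0, "ay": 0, "az": 0.05, "claw": 1},
    {"tx": -0.98, "ty": -0.3, "tz": -0.04, "ax": 0, "ay": 0, "az": 0.1, "claw": 1},
  ],
)

```text
time_s: 1.27
tcp_pos: [0.4278, 0.3289, 0.2442]
tcp_rot: [-1.505, -2.757, 0.001]
ft_force: [0.5, -0.8, 0.1]
gripper_width: 1.004
gripper_force: 0.0
```

Request:
play_rows(
  rows=[
    {"tx": -0.5, "ty": -0.04, "tz": -0.02, "ax": 0, "ay": 0, "az": 0.05, "claw": 1},
    {"tx": -0.98, "ty": -0.07, "tz": -0.04, "ax": 0, "ay": 0, "az": 0.1, "claw": 1},
  ],
)

```text
time_s: 1.52
tcp_pos: [0.4753, 0.2424, 0.2485]
tcp_rot: [-1.786, -2.584, -0.0]
ft_force: [0.5, 0.2, -0.4]
gripper_width: 1.0
gripper_force: 0.0
```

Request:
play_rows(
  rows=[
    {"tx": -0.5, "ty": 0.03, "tz": -0.03, "ax": 0, "ay": 0, "az": 0.05, "claw": 1},
    {"tx": -0.98, "ty": 0.06, "tz": -0.07, "ax": 0, "ay": 0, "az": 0.1, "claw": 1},
  ],
)

```text
time_s: 1.78
tcp_pos: [0.5157, 0.153, 0.2554]
tcp_rot: [-2.046, -2.383, 0.0]
ft_force: [0.1, -0.2, 0.2]
gripper_width: 1.002
gripper_force: 0.0
```

Request:
play_rows(
  rows=[
    {"tx": -0.5, "ty": -0.05, "tz": -0.03, "ax": 0, "ay": 0, "az": 0.03, "claw": 1},
    {"tx": -0.98, "ty": -0.08, "tz": -0.06, "ax": 0, "ay": 0, "az": 0.06, "claw": 1},
  ],
)

```text
time_s: 2.02
tcp_pos: [0.5225, 0.0549, 0.2614]
tcp_rot: [-2.191, -2.251, 0.0]
ft_force: [1.4, -0.5, -0.3]
gripper_width: 1.003
gripper_force: 0.0
```

Request:
play_rows(
  rows=[
    {"tx": -0.4, "ty": 0, "tz": -0.05, "ax": 0, "ay": 0, "az": 0, "claw": 1},
    {"tx": -0.98, "ty": 0, "tz": -0.1, "ax": 0, "ay": 0, "az": 0, "claw": 1},
    {"tx": -0.98, "ty": 0, "tz": -0.1, "ax": 0, "ay": 0, "az": 0, "claw": 1},
    {"tx": -0.98, "ty": 0, "tz": -0.1, "ax": 0, "ay": 0, "az": 0, "claw": 1},
  ],
)

```text
time_s: 2.52
tcp_pos: [0.5254, -0.0412, 0.2713]
tcp_rot: [-2.188, -2.253, -0.0]
ft_force: [-0.0, 0.2, -0.4]
gripper_width: 1.006
gripper_force: 0.0
```

```bash
python3 - <<'E'
from h import *
s=ctrl.sense(); im=ctrl.snapshot('wrist'); cv2.imwrite('pics/w1.png',im)
import pickle; pickle.dump(s,open('pics/w1.pkl','wb')); print(s['tcp_pos'],s['tcp_rot'],s['joint_positions'].round(2)); C=cam('wrist',s)
print(proj(C,[[.5836,-.0901,.045],[.4889,-.0864,.045],[.4923,-.0098,.041],[.5843,-.0159,.021],[.457,-.197,.004]]).round(0))
E
```

```text
[ 0.52544248 -0.0411816   0.27125456] [-2.18838002e+00 -2.25305109e+00 -1.45834382e-04] [-0.56  0.09  0.6   1.67 -0.05  1.4   0.07]
[[370. 260.]
 [279. 254.]
 [283. 179.]
 [372. 185.]
 [255. 332.]]
```

View pics/w1.png

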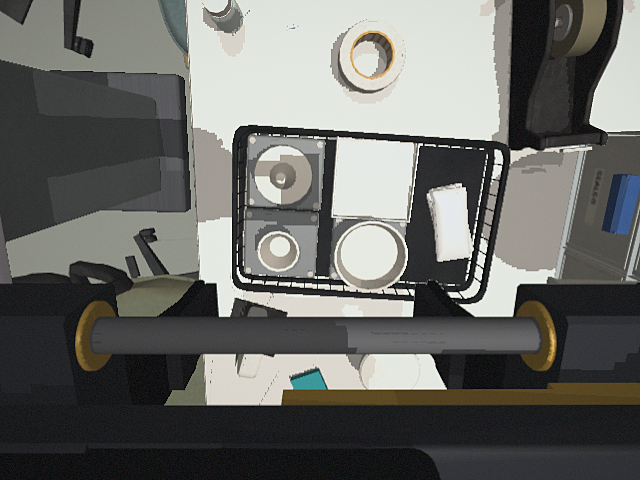

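```bash
python3 - <<'E'
from h import *
im=cv2.imread('pics/w1.png')
cv2.imwrite('pics/w1c.png',cv2.resize(im[125:300,230:430],(686,600),interpolation=cv2.INTER_CUBIC))
E
```

```text
(no output)
```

View pics/w1c.png

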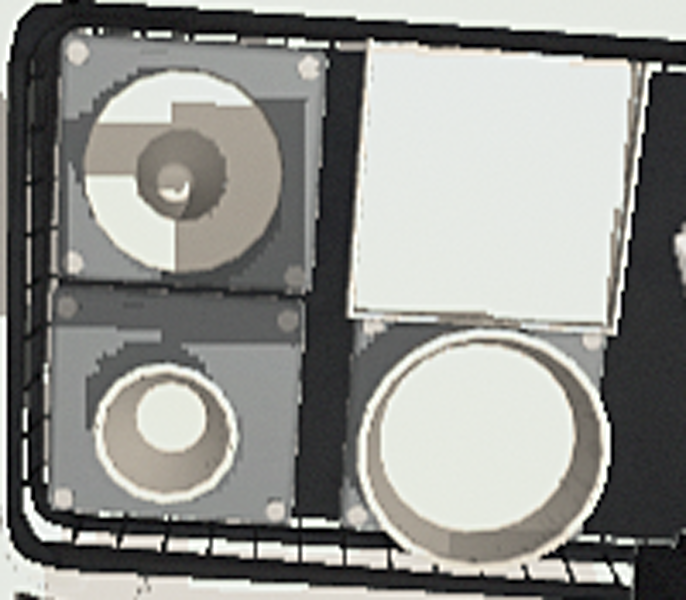

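```bash
python3 - <<'E'
from h import *
import pickle
C=cam('wrist',pickle.load(open('pics/w1.pkl','rb')))
f=lambda u,v:np.array([u,v])/3.43+[230,125]
for n,u,v,z in [('jar rim',483,446,.045),('jar floor',477.5,436,.029),('vial rim',167,432,.045),('vial floor',171.5,415,.025),('plat',182.5,170.5,.041),('tip',174,183,.067),('tim a',369,40,.027),('b',646,62,.027),('c',615,332,.027),('d',350,318,.027)]:
    print(n,plane(C,[f(u,v)],z)[0].round(4))
print('roll',plane(C,[[372,53.5]],.03).round(4))
E
```

```text
jar rim [ 0.584  -0.0848  0.045 ]
jar floor [ 0.5845 -0.0863  0.029 ]
vial rim [ 0.4891 -0.0831  0.045 ]
vial floor [ 0.4887 -0.0833  0.025 ]
plat [ 0.4928 -0.0058  0.041 ]
tip [ 0.4926 -0.0069  0.067 ]
tim a [0.5457 0.032  0.027 ]
b [0.6268 0.0281 0.027 ]
c [ 0.625  -0.0524  0.027 ]
d [ 0.5434 -0.0504  0.027 ]
roll [[0.5747 0.1085 0.03  ]]
```

```bash
python3 - <<'E'
from h import *
plan([(.463,-.358,.115,0),(.463,-.358,.024,0)])
E
```

```text
.. t [-0.98  -0.224  0.485] a [-0.    -0.     0.004] -> [ 0.506 -0.139  0.223]
   .. t [-0.98  -0.215  0.484] a [-0.    -0.     0.005] -> [ 0.487 -0.238  0.174]
   .. t [-0.98  -0.204  0.483] a [-0.    -0.     0.004] -> [ 0.467 -0.336  0.126]
(0.463, -0.358, 0.115, 0) t [-0.221 -0.044  0.109] a [-0.    -0.     0.001] -> [ 0.463 -0.358  0.115]
(0.463, -0.358, 0.024, 0) t [-0.001  0.001  0.91 ] a [-0. -0.  0.] -> [ 0.463 -0.358  0.024]
```

Request:
play_rows(
  rows=[
    {"tx": -0.5, "ty": -0.11, "tz": 0.2, "ax": 0, "ay": 0, "az": 0, "claw": 1},
    {"tx": -1, "ty": -0.22, "tz": 0.48, "ax": 0, "ay": 0, "az": 0.01, "claw": 1},
  ],
)

```text
time_s: 2.82
tcp_pos: [0.5069, -0.1419, 0.2232]
tcp_rot: [2.208, 2.234, 0.002]
ft_force: [1.1, 0.5, 0.3]
gripper_width: 0.999
gripper_force: 0.0
```

Request:
play_rows(
  rows=[
    {"tx": -0.5, "ty": -0.11, "tz": 0.25, "ax": 0, "ay": 0, "az": 0, "claw": 1},
    {"tx": -1, "ty": -0.22, "tz": 0.48, "ax": 0, "ay": 0, "az": 0, "claw": 1},
  ],
)

```text
time_s: 3.08
tcp_pos: [0.4853, -0.2425, 0.1745]
tcp_rot: [-2.209, -2.233, -0.001]
ft_force: [0.8, 0.8, 1.1]
gripper_width: 1.0
gripper_force: 0.0
```

Request:
play_rows(
  rows=[
    {"tx": -0.6, "ty": -0.12, "tz": 0.3, "ax": 0, "ay": 0, "az": 0, "claw": 1},
    {"tx": -1, "ty": -0.22, "tz": 0.5, "ax": 0, "ay": 0, "az": 0, "claw": 1},
    {"tx": -1, "ty": -0.22, "tz": 0.5, "ax": 0, "ay": 0, "az": 0, "claw": 1},
    {"tx": -1, "ty": -0.22, "tz": 0.5, "ax": 0, "ay": 0, "az": 0, "claw": 1},
  ],
)

```text
time_s: 3.58
tcp_pos: [0.4647, -0.3416, 0.1251]
tcp_rot: [-2.211, -2.231, -0.001]
ft_force: [-0.2, 0.1, 0.1]
gripper_width: 1.0
gripper_force: 0.0
```

```bash
python3 - <<'E'
from h import *
plan([(.463,-.358,.024,0)])
s=ctrl.sense(); im=ctrl.snapshot('wrist'); cv2.imwrite('pics/w2.png',im)
C=cam('wrist',s)
m=cv2.inRange(cv2.cvtColor(im,cv2.COLOR_BGR2HSV),(20,130,80),(36,255,255))
c=max(cv2.findContours(m,0,2)[0],key=cv2.contourArea); print(cv2.boundingRect(c)); e=cv2.fitEllipse(cv2.convexHull(c));print(e,plane(C,[e[0]],.053),proj(C,[.463,-.358,.053]))
E
```

```text
.. t [-0.16  -0.017  0.98 ] a [-0.    -0.     0.004] -> [ 0.463 -0.358  0.027]
(0.463, -0.358, 0.024, 0) t [-0.005 -0.001  0.031] a [-0. -0.  0.] -> [ 0.463 -0.358  0.024]
(264, 233, 95, 84)
((311.1504211425781, 279.3297424316406), (92.68521881103516, 94.88748168945312), 92.92353057861328) [[ 0.46242173 -0.35698615  0.053     ]] [[312.05383252 280.8456536 ]]
```

View pics/w2.png

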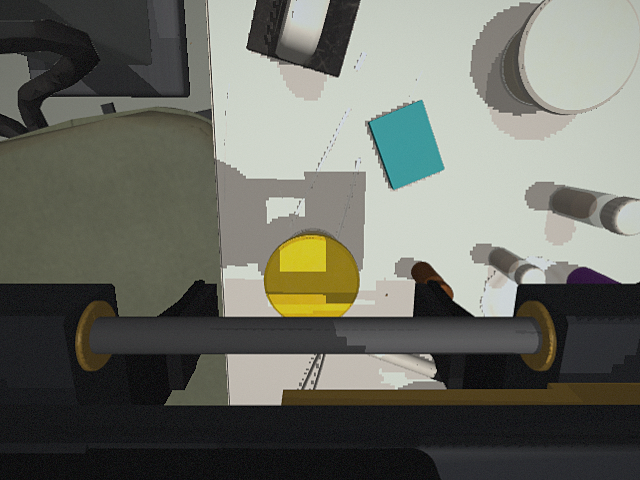

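Request:
play_rows(
  rows=[
    {"tx": -0.16, "ty": -0.02, "tz": 0.2, "ax": 0, "ay": 0, "az": 0, "claw": 1},
    {"tx": -0.16, "ty": -0.02, "tz": 0.5, "ax": 0, "ay": 0, "az": 0, "claw": 1},
    {"tx": -0.16, "ty": -0.02, "tz": 0.8, "ax": 0, "ay": 0, "az": 0, "claw": 1},
    {"tx": -0.16, "ty": -0.02, "tz": 1, "ax": 0, "ay": 0, "az": 0, "claw": 1},
    {"tx": -0.16, "ty": -0.02, "tz": 1, "ax": 0, "ay": 0, "az": 0, "claw": 1},
  ],
  force=15,
)

```text
time_s: 4.25
tcp_pos: [0.462, -0.3578, 0.0247]
tcp_rot: [-2.211, -2.23, 0.0]
ft_force: [-1.1, 0.1, 1.0]
gripper_width: 1.003
gripper_force: 0.0
```

Request:
play_rows(
  rows=[
    {"tx": 0, "ty": 0, "tz": 0, "ax": 0, "ay": 0, "az": 0, "claw": 0.5},
    {"tx": 0, "ty": 0, "tz": 0, "ax": 0, "ay": 0, "az": 0, "claw": 0.5},
    {"tx": 0, "ty": 0, "tz": 0, "ax": 0, "ay": 0, "az": 0, "claw": 0.5},
    {"tx": 0, "ty": 0, "tz": 0, "ax": 0, "ay": 0, "az": 0, "claw": 0.5},
    {"tx": 0, "ty": 0, "tz": 0, "ax": 0, "ay": 0, "az": 0, "claw": 0.5},
    {"tx": 0, "ty": 0, "tz": 0, "ax": 0, "ay": 0, "az": 0, "claw": 0.5},
  ],
  force=15,
)

```text
time_s: 5.0
tcp_pos: [0.462, -0.3594, 0.0258]
tcp_rot: [2.213, 2.229, 0.0]
ft_force: [-0.4, 0.5, 5.2]
gripper_width: 0.665
gripper_force: 16.3
```

Request:
play_rows(
  rows=[
    {"tx": 0, "ty": 0, "tz": -0.1, "ax": 0, "ay": 0, "az": 0, "claw": 0.5},
    {"tx": 0, "ty": 0, "tz": -0.3, "ax": 0, "ay": 0, "az": 0, "claw": 0.5},
    {"tx": 0, "ty": 0, "tz": -0.6, "ax": 0, "ay": 0, "az": 0, "claw": 0.5},
    {"tx": 0, "ty": 0, "tz": -0.9, "ax": 0, "ay": 0, "az": 0, "claw": 0.5},
  ],
)

```text
time_s: 5.5
tcp_pos: [0.4618, -0.3593, 0.1176]
tcp_rot: [2.214, 2.229, 0.0]
ft_force: [-0.1, 0.3, -0.9]
gripper_width: 0.663
gripper_force: 16.7
```

```bash
python3 - <<'E'
from h import *
im=ctrl.snapshot('scene'); print(ctrl.sense()['tcp_pos'])
cv2.imwrite('pics/s2.png',im)
plan([(.5845,-.0865,.13,-2)])
E
```

```text
[ 0.46319268 -0.3608039   0.12155687]
   .. t [ 0.98   0.441 -0.031] a [0.001 0.    0.007] -> [ 0.507 -0.263  0.125]
   .. t [ 0.98   0.424 -0.031] a [0.001 0.001 0.007] -> [ 0.55  -0.165  0.128]
(0.5845, -0.0865, 0.13, -2) t [ 0.791  0.328 -0.024] a [0.    0.    0.006] -> [ 0.584 -0.087  0.13 ]
```

View pics/s2.png

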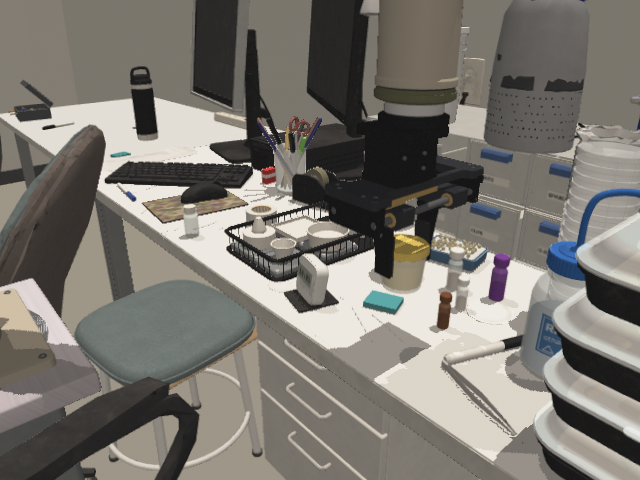

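Request:
play_rows(
  rows=[
    {"tx": 0.2, "ty": 0.1, "tz": 0, "ax": 0, "ay": 0, "az": 0, "claw": 0.5},
    {"tx": 0.5, "ty": 0.22, "tz": 0, "ax": 0, "ay": 0, "az": 0, "claw": 0.5},
    {"tx": 0.98, "ty": 0.44, "tz": -0.05, "ax": 0, "ay": 0, "az": 0.007, "claw": 0.5},
  ],
)

```text
time_s: 5.92
tcp_pos: [0.5046, -0.2615, 0.1216]
tcp_rot: [2.233, 2.208, -0.0]
ft_force: [1.0, 0.7, -0.5]
gripper_width: 0.663
gripper_force: 16.7
```

Request:
play_rows(
  rows=[
    {"tx": 0.33, "ty": 0.14, "tz": 0, "ax": 0, "ay": 0, "az": 0, "claw": 0.5},
    {"tx": 0.66, "ty": 0.28, "tz": 0, "ax": 0, "ay": 0, "az": 0, "claw": 0.5},
    {"tx": 0.98, "ty": 0.42, "tz": -0.05, "ax": 0, "ay": 0, "az": 0.007, "claw": 0.5},
  ],
)

```text
time_s: 6.3
tcp_pos: [0.5482, -0.162, 0.1265]
tcp_rot: [2.246, 2.196, 0.001]
ft_force: [1.0, -0.3, -1.1]
gripper_width: 0.665
gripper_force: 16.6
```

Request:
play_rows(
  rows=[
    {"tx": 0.3, "ty": 0.14, "tz": 0, "ax": 0, "ay": 0, "az": 0, "claw": 0.5},
    {"tx": 0.55, "ty": 0.25, "tz": 0, "ax": 0, "ay": 0, "az": 0, "claw": 0.5},
    {"tx": 0.76, "ty": 0.33, "tz": 0, "ax": 0, "ay": 0, "az": 0.006, "claw": 0.5},
    {"tx": 0.76, "ty": 0.33, "tz": 0, "ax": 0, "ay": 0, "az": 0.006, "claw": 0.5},
    {"tx": 0.76, "ty": 0.33, "tz": 0, "ax": 0, "ay": 0, "az": 0.006, "claw": 0.5},
  ],
)

```text
time_s: 6.92
tcp_pos: [0.5823, -0.0891, 0.1261]
tcp_rot: [2.26, 2.181, -0.0]
ft_force: [0.3, 0.5, 0.4]
gripper_width: 0.663
gripper_force: 16.6
```

```bash
python3 - <<'E'
from h import *
s=ctrl.sense(); print(s['tcp_pos'],s['ft_force'])
plan([(.5845,-.0865,.055,-2)])
im=ctrl.snapshot('wrist'); cv2.imwrite('pics/w3.png',im)
E
```

```text
[ 0.58229363 -0.0891077   0.12611694] [0.26170551 0.50942733 0.3894236 ]
(0.5845, -0.0865, 0.055, -2) t [0.027 0.021 0.711] a [ 0.  0. -0.] -> [ 0.585 -0.087  0.055]
```

View pics/w3.png

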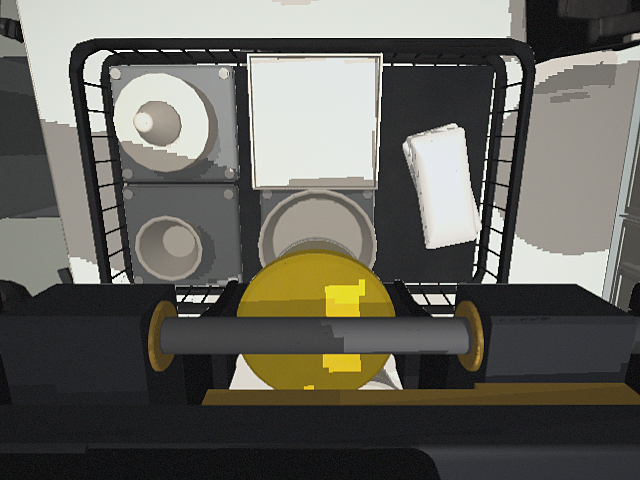

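Request:
play_rows(
  rows=[
    {"tx": 0.02, "ty": 0.02, "tz": 0.1, "ax": 0, "ay": 0, "az": 0, "claw": 0.5},
    {"tx": 0.03, "ty": 0.02, "tz": 0.25, "ax": 0, "ay": 0, "az": 0, "claw": 0.5},
    {"tx": 0.03, "ty": 0.02, "tz": 0.4, "ax": 0, "ay": 0, "az": 0, "claw": 0.5},
    {"tx": 0.03, "ty": 0.02, "tz": 0.5, "ax": 0, "ay": 0, "az": 0, "claw": 0.5},
    {"tx": 0.03, "ty": 0.02, "tz": 0.58, "ax": 0, "ay": 0, "az": 0, "claw": 0.5},
    {"tx": 0.03, "ty": 0.02, "tz": 0.64, "ax": 0, "ay": 0, "az": 0, "claw": 0.5},
    {"tx": 0.03, "ty": 0.02, "tz": 0.64, "ax": 0, "ay": 0, "az": 0, "claw": 0.5},
  ],
)

```text
time_s: 7.85
tcp_pos: [0.5846, -0.085, 0.0613]
tcp_rot: [-2.26, -2.182, 0.0]
ft_force: [-1.5, 0.5, -1.5]
gripper_width: 0.667
gripper_force: 16.6
```

Request:
play_rows(
  rows=[
    {"tx": 0, "ty": 0, "tz": 0.03, "ax": 0, "ay": 0, "az": 0, "claw": 0.5},
    {"tx": 0, "ty": 0, "tz": 0.05, "ax": 0, "ay": 0, "az": 0, "claw": 0.5},
    {"tx": 0, "ty": 0, "tz": 0.06, "ax": 0, "ay": 0, "az": 0, "claw": 0.5},
    {"tx": 0, "ty": 0, "tz": 0.06, "ax": 0, "ay": 0, "az": 0, "claw": 0.5},
  ],
)

```text
time_s: 8.35
tcp_pos: [0.5847, -0.085, 0.0555]
tcp_rot: [-2.26, -2.182, -0.0]
ft_force: [0.2, -0.0, -1.2]
gripper_width: 0.663
gripper_force: 16.6
```

Request:
play_rows(
  rows=[
    {"tx": 0, "ty": 0, "tz": 0.015, "ax": 0, "ay": 0, "az": 0, "claw": 0.5},
    {"tx": 0, "ty": 0, "tz": 0.015, "ax": 0, "ay": 0, "az": 0, "claw": 0.5},
    {"tx": 0, "ty": 0, "tz": 0.015, "ax": 0, "ay": 0, "az": 0, "claw": 0.5},
  ],
)

```text
time_s: 8.72
tcp_pos: [0.5851, -0.0849, 0.0547]
tcp_rot: [2.26, 2.182, 0.001]
ft_force: [-2.2, -0.0, 5.6]
gripper_width: 0.666
gripper_force: 15.7
```

Request:
play_rows(
  rows=[
    {"tx": 0, "ty": 0, "tz": 0.015, "ax": 0, "ay": 0, "az": 0, "claw": 0.5},
    {"tx": 0, "ty": 0, "tz": 0.015, "ax": 0, "ay": 0, "az": 0, "claw": 0.5},
    {"tx": 0, "ty": 0, "tz": 0.015, "ax": 0, "ay": 0, "az": 0, "claw": 0.5},
  ],
)

```text
time_s: 9.1
tcp_pos: [0.5854, -0.085, 0.0539]
tcp_rot: [2.259, 2.182, 0.002]
ft_force: [-4.2, 1.6, 11.9]
gripper_width: 0.661
gripper_force: 14.2
```

Request:
play_rows(
  rows=[
    {"tx": 0, "ty": 0, "tz": 0, "ax": 0, "ay": 0, "az": 0, "claw": 0.9},
    {"tx": 0, "ty": 0, "tz": 0, "ax": 0, "ay": 0, "az": 0, "claw": 0.9},
    {"tx": 0, "ty": 0, "tz": 0, "ax": 0, "ay": 0, "az": 0, "claw": 0.9},
    {"tx": 0, "ty": 0, "tz": 0, "ax": 0, "ay": 0, "az": 0, "claw": 0.9},
  ],
)

```text
time_s: 9.6
tcp_pos: [0.5846, -0.085, 0.0524]
tcp_rot: [-2.26, -2.182, 0.0]
ft_force: [0.3, -0.2, 0.4]
gripper_width: 0.893
gripper_force: 0.0
```

Request:
play_rows(
  rows=[
    {"tx": 0, "ty": 0, "tz": -0.2, "ax": 0, "ay": 0, "az": 0, "claw": 0.9},
    {"tx": 0, "ty": 0, "tz": -0.5, "ax": 0, "ay": 0, "az": 0, "claw": 0.9},
    {"tx": 0, "ty": 0, "tz": -1, "ax": 0, "ay": 0, "az": 0, "claw": 0.9},
    {"tx": 0, "ty": 0, "tz": -1, "ax": 0, "ay": 0, "az": 0, "claw": 0.9},
  ],
)

```text
time_s: 10.1
tcp_pos: [0.5871, -0.0858, 0.1577]
tcp_rot: [2.257, 2.178, 0.009]
ft_force: [-0.2, -1.1, -0.9]
gripper_width: 0.903
gripper_force: 0.0
```

```bash
python3 - <<'E'
from h import *
s=ctrl.sense(); im=ctrl.snapshot('wrist'); C=cam('wrist',s)
m=cv2.inRange(cv2.cvtColor(im,cv2.COLOR_BGR2HSV),(20,130,80),(36,255,255))
c=max(cv2.findContours(m,0,2)[0],key=cv2.contourArea); e=cv2.fitEllipse(cv2.convexHull(c));print(e,plane(C,[e[0]],.083))
im=ctrl.snapshot('scene')
cv2.imwrite('pics/s3.png',cv2.resize(im[190:300,200:520],(800,275),interpolation=cv2.INTER_CUBIC))
plan([(.602,-.355,.16,0)])
E
```

```text
((311.27276611328125, 250.341064453125), (93.8897476196289, 96.05170440673828), 89.30949401855469) [[ 0.5854621  -0.08272973  0.083     ]]
   .. t [-0.98   0.096 -0.024] a [ 0.    -0.    -0.006] -> [ 0.591 -0.183  0.156]
   .. t [-0.98   0.084 -0.023] a [ 0.    -0.    -0.006] -> [ 0.597 -0.281  0.158]
(0.602, -0.355, 0.16, 0) t [-0.735  0.053 -0.018] a [ 0.001 -0.    -0.005] -> [ 0.602 -0.355  0.16 ]
```

View pics/s3.png

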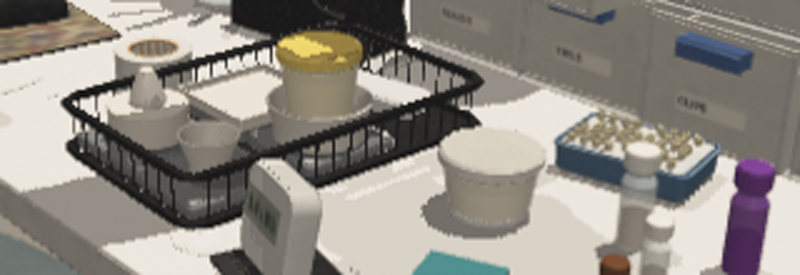

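Request:
play_rows(
  rows=[
    {"tx": -0.5, "ty": 0.05, "tz": 0, "ax": 0, "ay": 0, "az": 0, "claw": 0.5},
    {"tx": -0.98, "ty": 0.1, "tz": 0, "ax": 0, "ay": 0, "az": -0.006, "claw": 0.5},
  ],
)

```text
time_s: 10.45
tcp_pos: [0.5908, -0.1837, 0.1517]
tcp_rot: [-2.243, -2.198, 0.001]
ft_force: [0.6, 0.4, -0.4]
gripper_width: 0.755
gripper_force: 0.0
```

Request:
play_rows(
  rows=[
    {"tx": -0.5, "ty": 0.05, "tz": 0, "ax": 0, "ay": 0, "az": 0, "claw": 0.5},
    {"tx": -0.98, "ty": 0.08, "tz": 0, "ax": 0, "ay": 0, "az": -0.006, "claw": 0.5},
  ],
)

```text
time_s: 10.7
tcp_pos: [0.5965, -0.2827, 0.1514]
tcp_rot: [-2.231, -2.21, 0.001]
ft_force: [0.2, -0.2, 0.1]
gripper_width: 0.55
gripper_force: 0.0
```

Request:
play_rows(
  rows=[
    {"tx": -0.4, "ty": 0, "tz": 0, "ax": 0, "ay": 0, "az": 0, "claw": 0.5},
    {"tx": -0.6, "ty": 0, "tz": 0, "ax": 0, "ay": 0, "az": 0, "claw": 0.5},
    {"tx": -0.6, "ty": 0, "tz": 0, "ax": 0, "ay": 0, "az": 0, "claw": 0.5},
    {"tx": -0.6, "ty": 0, "tz": 0, "ax": 0, "ay": 0, "az": 0, "claw": 0.5},
  ],
)

```text
time_s: 11.2
tcp_pos: [0.5967, -0.3399, 0.1518]
tcp_rot: [-2.23, -2.211, -0.001]
ft_force: [0.4, 0.8, 0.4]
gripper_width: 0.496
gripper_force: 0.0
```

```bash
python3 - <<'E'
from h import *
s=ctrl.sense(); im=ctrl.snapshot('wrist'); cv2.imwrite('pics/w4.png',im); C=cam('wrist',s); print(s['tcp_pos'],s['gripper_width'])
print(proj(C,[[.602,-.36,.051],[.602,-.36,0],[.645,-.315,.065]]))
import pickle; pickle.dump(s,open('pics/w4.pkl','wb'))
E
```

```text
[ 0.59672594 -0.33992929  0.15183326] 0.49645331587877484
[[322.80243103 271.60110715]
 [321.75387358 251.63979056]
 [389.79946491 211.70996138]]
```

View pics/w4.png

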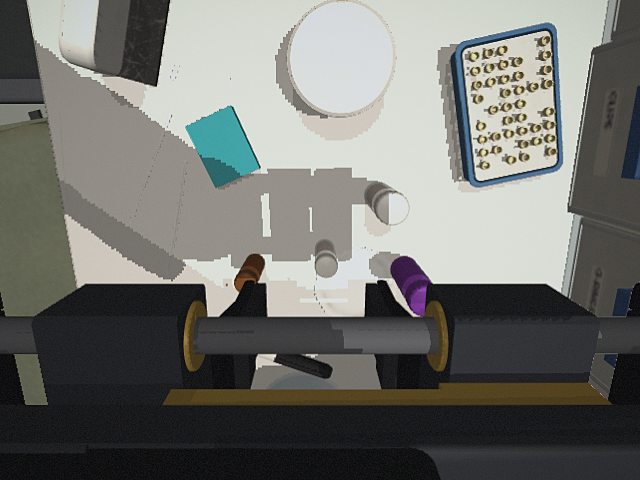

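```bash
python3 - <<'E'
from h import *
import pickle
s=pickle.load(open('pics/w4.pkl','rb')); C=cam('wrist',s)
print(plane(C,[[326,265]],.051),plane(C,[[325,243]],.0),plane(C,[[391,208]],.065),plane(C,[[245,283]],.047),plane(C,[[419,299]],.066))
im=cv2.imread('pics/w4.png'); 
for v in (255,262,269,276): print(im[v,308:346].mean(1).astype(int))
E
```

```text
[[ 0.60427023 -0.35512376  0.051     ]] [[ 0.60472141 -0.35259361  0.        ]] [[ 0.64567492 -0.31259777  0.065     ]] [[ 0.54576397 -0.36957009  0.047     ]] [[ 0.66701847 -0.37506768  0.066     ]]
[142 140 152 240 232 129 135  94 130 129 122  97  89  97  98  90 111 101
 102 106 103  92  94  93  98 143 173 144 146 150 150 150 150 151 150 149
 148 147]
[223 221 221 220 221 227 185  62 121 145 152 151 152 153 156 155 157 156
 157 159 152 153 150 146 149 150 152 138 113 149 238 231 229 230 229 231
 229 228]
[220 220 221 219 221 223 227 125 140 148 150 144 147 147 147 148 147 147
 144 146 146 147 146 145 147 145 145 144 135 176 231 225 223 223 223 223
 224 223]
[219 221 219 220 220 221 222 221 212 230 229 216 187 158 123 127 132 137
 136 134 131 121 142 142 209 232 227 224 223 223 223 222 224 221 222 224
 223 222]
```

Request:
play_rows(
  rows=[
    {"tx": -0.17, "ty": 0.08, "tz": 0.3, "ax": 0, "ay": 0, "az": 0, "claw": 0.42},
    {"tx": -0.17, "ty": 0.08, "tz": 0.6, "ax": 0, "ay": 0, "az": 0, "claw": 0.42},
    {"tx": -0.17, "ty": 0.08, "tz": 0.6, "ax": 0, "ay": 0, "az": 0, "claw": 0.42},
    {"tx": -0.17, "ty": 0.08, "tz": 0.6, "ax": 0, "ay": 0, "az": 0, "claw": 0.42},
  ],
  force=10,
)

```text
time_s: 11.75
tcp_pos: [0.6051, -0.3579, 0.0939]
tcp_rot: [2.23, 2.211, 0.001]
ft_force: [0.6, 0.1, 0.6]
gripper_width: 0.422
gripper_force: 0.0
```

Request:
play_rows(
  rows=[
    {"tx": 0, "ty": 0, "tz": 0.2, "ax": 0, "ay": 0, "az": 0, "claw": 0.42},
    {"tx": 0, "ty": 0, "tz": 0.45, "ax": 0, "ay": 0, "az": 0, "claw": 0.42},
    {"tx": 0, "ty": 0, "tz": 0.6, "ax": 0, "ay": 0, "az": 0, "claw": 0.42},
    {"tx": 0, "ty": 0, "tz": 0.69, "ax": 0, "ay": 0, "az": 0, "claw": 0.42},
    {"tx": 0, "ty": 0, "tz": 0.69, "ax": 0, "ay": 0, "az": 0, "claw": 0.42},
  ],
)

```text
time_s: 12.38
tcp_pos: [0.6042, -0.3585, 0.0232]
tcp_rot: [-2.232, -2.21, 0.0]
ft_force: [0.1, -0.1, 0.8]
gripper_width: 0.421
gripper_force: 0.0
```

Request:
play_rows(
  rows=[
    {"tx": 0, "ty": 0, "tz": 0, "ax": 0, "ay": 0, "az": 0, "claw": 0.25},
    {"tx": 0, "ty": 0, "tz": 0, "ax": 0, "ay": 0, "az": 0, "claw": 0.05},
    {"tx": 0, "ty": 0, "tz": 0, "ax": 0, "ay": 0, "az": 0, "claw": 0.05},
    {"tx": 0, "ty": 0, "tz": 0, "ax": 0, "ay": 0, "az": 0, "claw": 0.05},
    {"tx": 0, "ty": 0, "tz": 0, "ax": 0, "ay": 0, "az": 0, "claw": 0.05},
    {"tx": 0, "ty": 0, "tz": 0, "ax": 0, "ay": 0, "az": 0, "claw": 0.05},
  ],
)

```text
time_s: 13.12
tcp_pos: [0.6045, -0.3587, 0.0239]
tcp_rot: [2.232, 2.21, 0.0]
ft_force: [0.2, 0.0, 4.1]
gripper_width: 0.183
gripper_force: 10.0
```

Request:
play_rows(
  rows=[
    {"tx": 0, "ty": 0, "tz": -0.05, "ax": 0, "ay": 0, "az": 0, "claw": 0.05},
    {"tx": 0, "ty": 0, "tz": -0.1, "ax": 0, "ay": 0, "az": 0, "claw": 0.05},
    {"tx": 0, "ty": 0, "tz": -0.15, "ax": 0, "ay": 0, "az": 0, "claw": 0.05},
    {"tx": 0, "ty": 0, "tz": -0.15, "ax": 0, "ay": 0, "az": 0, "claw": 0.05},
  ],
)

```text
time_s: 13.62
tcp_pos: [0.6045, -0.3587, 0.039]
tcp_rot: [2.232, 2.21, 0.0]
ft_force: [0.6, 0.2, 0.3]
gripper_width: 0.187
gripper_force: 10.0
```

```bash
python3 - <<'E'
from h import *
im=ctrl.snapshot('scene')
cv2.imwrite('pics/s4.png',cv2.resize(im[190:350,340:560],(770,560),interpolation=cv2.INTER_CUBIC))
plan([(.489,-.0845,.14,-2)])
E
```

```text
.. t [ 0.98  -0.424 -0.364] a [ 0.    -0.     0.004] -> [ 0.563 -0.26   0.075]
   .. t [ 0.98  -0.433 -0.365] a [ 0.    -0.     0.005] -> [ 0.521 -0.161  0.112]
(0.489, -0.0845, 0.14, -2) t [ 0.759 -0.346 -0.284] a [ 0.    -0.     0.003] -> [ 0.489 -0.085  0.14 ]
```

View pics/s4.png

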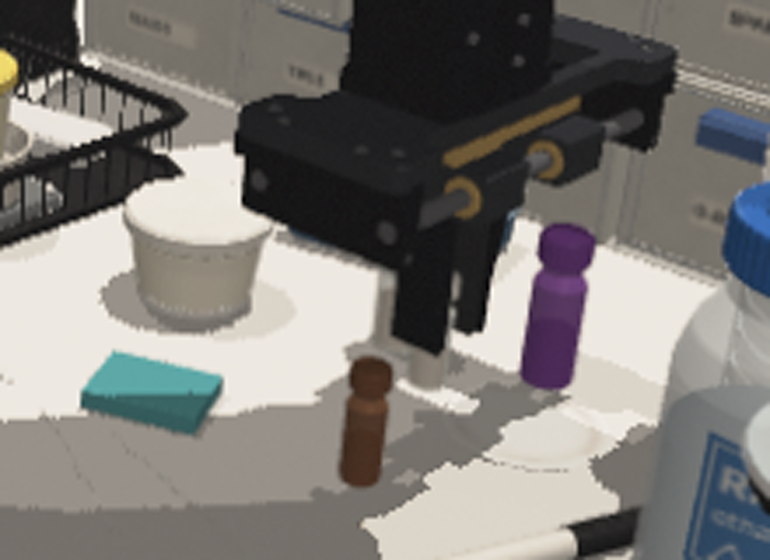

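Request:
play_rows(
  rows=[
    {"tx": 0, "ty": 0, "tz": -0.3, "ax": 0, "ay": 0, "az": 0, "claw": 0.05},
    {"tx": 0, "ty": 0, "tz": -0.6, "ax": 0, "ay": 0, "az": 0, "claw": 0.05},
    {"tx": 0, "ty": 0, "tz": -0.85, "ax": 0, "ay": 0, "az": 0, "claw": 0.05},
    {"tx": 0, "ty": 0, "tz": -1, "ax": 0, "ay": 0, "az": 0, "claw": 0.05},
  ],
)

```text
time_s: 14.18
tcp_pos: [0.6046, -0.3587, 0.1397]
tcp_rot: [2.232, 2.21, 0.001]
ft_force: [-0.0, 0.7, -0.7]
gripper_width: 0.187
gripper_force: 10.0
```

Request:
play_rows(
  rows=[
    {"tx": 0.25, "ty": -0.1, "tz": 0, "ax": 0, "ay": 0, "az": 0, "claw": 0.05},
    {"tx": 0.6, "ty": -0.25, "tz": 0, "ax": 0, "ay": 0, "az": 0, "claw": 0.05},
    {"tx": 1, "ty": -0.42, "tz": 0, "ax": 0, "ay": 0, "az": 0.005, "claw": 0.05},
  ],
)

```text
time_s: 14.55
tcp_pos: [0.5625, -0.2573, 0.1378]
tcp_rot: [-2.244, -2.198, 0.001]
ft_force: [0.2, 0.6, 1.5]
gripper_width: 0.186
gripper_force: 10.0
```

Request:
play_rows(
  rows=[
    {"tx": 0.33, "ty": -0.14, "tz": 0, "ax": 0, "ay": 0, "az": 0, "claw": 0.05},
    {"tx": 0.66, "ty": -0.28, "tz": 0, "ax": 0, "ay": 0, "az": 0, "claw": 0.05},
    {"tx": 1, "ty": -0.43, "tz": 0, "ax": 0, "ay": 0, "az": 0.005, "claw": 0.05},
  ],
)

```text
time_s: 14.92
tcp_pos: [0.5216, -0.156, 0.138]
tcp_rot: [-2.255, -2.187, 0.0]
ft_force: [0.4, 0.8, -0.5]
gripper_width: 0.187
gripper_force: 10.0
```

Request:
play_rows(
  rows=[
    {"tx": 0.3, "ty": -0.14, "tz": 0, "ax": 0, "ay": 0, "az": 0, "claw": 0.05},
    {"tx": 0.55, "ty": -0.26, "tz": 0, "ax": 0, "ay": 0, "az": 0, "claw": 0.05},
    {"tx": 0.73, "ty": -0.34, "tz": 0, "ax": 0, "ay": 0, "az": 0.003, "claw": 0.05},
    {"tx": 0.73, "ty": -0.34, "tz": 0, "ax": 0, "ay": 0, "az": 0.003, "claw": 0.05},
    {"tx": 0.73, "ty": -0.34, "tz": 0, "ax": 0, "ay": 0, "az": 0.003, "claw": 0.05},
  ],
)

```text
time_s: 15.55
tcp_pos: [0.4907, -0.084, 0.1385]
tcp_rot: [2.262, 2.179, -0.0]
ft_force: [-0.6, -0.6, 0.0]
gripper_width: 0.186
gripper_force: 10.0
```

```bash
python3 - <<'E'
from h import *
im=ctrl.snapshot('scene'); w=ctrl.snapshot('wrist')
a=cv2.resize(im[120:290,200:440],(480,340),interpolation=cv2.INTER_CUBIC)
cv2.imwrite('pics/s5.png',np.hstack([a,cv2.resize(w[80:420,160:480],(320,340))]))
plan([(.489,-.0845,.075,-2)])
E
```

```text
(0.489, -0.0845, 0.075, -2) t [-0.002 -0.017  0.635] a [-0.     0.    -0.002] -> [ 0.489 -0.084  0.075]
```

View pics/s5.png

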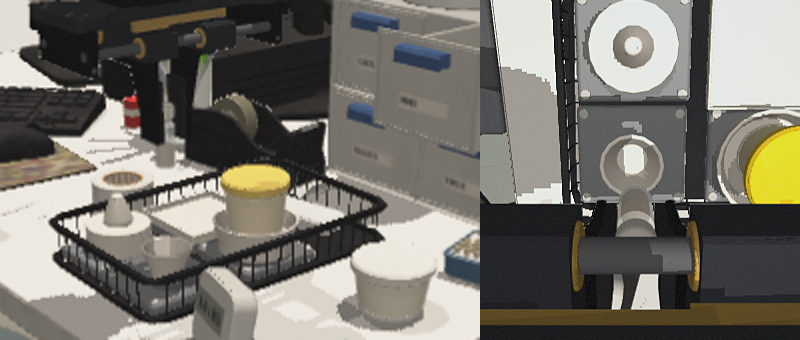

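Request:
play_rows(
  rows=[
    {"tx": 0, "ty": -0.01, "tz": 0.12, "ax": 0, "ay": 0, "az": 0, "claw": 0.05},
    {"tx": 0, "ty": -0.02, "tz": 0.3, "ax": 0, "ay": 0, "az": 0, "claw": 0.05},
    {"tx": 0, "ty": -0.02, "tz": 0.45, "ax": 0, "ay": 0, "az": 0, "claw": 0.05},
    {"tx": 0, "ty": -0.02, "tz": 0.6, "ax": 0, "ay": 0, "az": 0, "claw": 0.05},
    {"tx": 0, "ty": -0.02, "tz": 0.7, "ax": 0, "ay": 0, "az": 0, "claw": 0.05},
    {"tx": 0, "ty": -0.02, "tz": 0.78, "ax": 0, "ay": 0, "az": 0, "claw": 0.05},
    {"tx": 0, "ty": -0.02, "tz": 0.84, "ax": 0, "ay": 0, "az": 0, "claw": 0.05},
    {"tx": 0, "ty": -0.02, "tz": 0.84, "ax": 0, "ay": 0, "az": 0, "claw": 0.05},
  ],
)

```text
time_s: 16.65
tcp_pos: [0.4885, -0.0832, 0.0543]
tcp_rot: [-2.262, -2.18, 0.0]
ft_force: [0.0, -0.0, -0.2]
gripper_width: 0.185
gripper_force: 10.0
```

Request:
play_rows(
  rows=[
    {"tx": 0, "ty": 0, "tz": 0.02, "ax": 0, "ay": 0, "az": 0, "claw": 0.05},
    {"tx": 0, "ty": 0, "tz": 0.04, "ax": 0, "ay": 0, "az": 0, "claw": 0.05},
    {"tx": 0, "ty": 0, "tz": 0.05, "ax": 0, "ay": 0, "az": 0, "claw": 0.05},
    {"tx": 0, "ty": 0, "tz": 0.05, "ax": 0, "ay": 0, "az": 0, "claw": 0.05},
  ],
)

```text
time_s: 17.15
tcp_pos: [0.4886, -0.0832, 0.0495]
tcp_rot: [-2.262, -2.18, -0.0]
ft_force: [-0.6, 0.4, 0.3]
gripper_width: 0.191
gripper_force: 10.0
```

Request:
play_rows(
  rows=[
    {"tx": 0, "ty": 0, "tz": 0.012, "ax": 0, "ay": 0, "az": 0, "claw": 0.05},
    {"tx": 0, "ty": 0, "tz": 0.012, "ax": 0, "ay": 0, "az": 0, "claw": 0.05},
    {"tx": 0, "ty": 0, "tz": 0.012, "ax": 0, "ay": 0, "az": 0, "claw": 0.05},
  ],
)

```text
time_s: 17.52
tcp_pos: [0.4888, -0.0832, 0.0488]
tcp_rot: [-2.262, -2.18, -0.001]
ft_force: [-3.2, 0.5, 8.2]
gripper_width: 0.183
gripper_force: 10.0
```

Request:
play_rows(
  rows=[
    {"tx": 0, "ty": 0, "tz": 0.008, "ax": 0, "ay": 0, "az": 0, "claw": 0.05},
    {"tx": 0, "ty": 0, "tz": 0.008, "ax": 0, "ay": 0, "az": 0, "claw": 0.05},
    {"tx": 0, "ty": 0, "tz": 0.008, "ax": 0, "ay": 0, "az": 0, "claw": 0.05},
  ],
)

```text
time_s: 17.9
tcp_pos: [0.489, -0.0833, 0.0484]
tcp_rot: [-2.262, -2.18, -0.001]
ft_force: [-4.1, 0.2, 12.3]
gripper_width: 0.184
gripper_force: 10.0
```

Contact at the expected height (seated). Release and rise.

Request:
play_rows(
  rows=[
    {"tx": 0, "ty": 0, "tz": 0, "ax": 0, "ay": 0, "az": 0, "claw": 0.25},
    {"tx": 0, "ty": 0, "tz": 0, "ax": 0, "ay": 0, "az": 0, "claw": 0.35},
    {"tx": 0, "ty": 0, "tz": 0, "ax": 0, "ay": 0, "az": 0, "claw": 0.4},
    {"tx": 0, "ty": 0, "tz": 0, "ax": 0, "ay": 0, "az": 0, "claw": 0.4},
  ],
)

```text
time_s: 18.4
tcp_pos: [0.4885, -0.0832, 0.0474]
tcp_rot: [-2.262, -2.18, 0.0]
ft_force: [0.7, -0.9, -0.0]
gripper_width: 0.39
gripper_force: 0.0
```

Request:
play_rows(
  rows=[
    {"tx": 0, "ty": 0, "tz": -0.15, "ax": 0, "ay": 0, "az": 0, "claw": 0.4},
    {"tx": 0, "ty": 0, "tz": -0.4, "ax": 0, "ay": 0, "az": 0, "claw": 0.4},
    {"tx": 0, "ty": 0, "tz": -0.8, "ax": 0, "ay": 0, "az": 0, "claw": 0.5},
    {"tx": 0, "ty": 0, "tz": -1, "ax": 0, "ay": 0, "az": 0, "claw": 0.7},
  ],
)

```text
time_s: 18.9
tcp_pos: [0.4895, -0.0836, 0.1504]
tcp_rot: [2.261, 2.178, 0.004]
ft_force: [0.7, 0.7, -0.9]
gripper_width: 0.535
gripper_force: 0.0
```

Request:
play_rows(
  rows=[
    {"tx": 0.5, "ty": 0.4, "tz": 0, "ax": 0, "ay": 0, "az": 0, "claw": 1},
    {"tx": 1, "ty": 0.85, "tz": 0, "ax": 0, "ay": 0, "az": 0, "claw": 1},
    {"tx": 1, "ty": 0.85, "tz": 0, "ax": 0, "ay": 0, "az": 0, "claw": 1},
    {"tx": 1, "ty": 0.85, "tz": 0, "ax": 0, "ay": 0, "az": 0, "claw": 1},
  ],
)

```text
time_s: 19.4
tcp_pos: [0.5772, 0.0132, 0.148]
tcp_rot: [2.262, 2.18, -0.001]
ft_force: [0.4, -0.5, -0.8]
gripper_width: 0.962
gripper_force: 0.0
```

```bash
python3 - <<'E'
from h import *
s=ctrl.sense(); C=cam('wrist',s); w=ctrl.snapshot('wrist'); im=ctrl.snapshot('scene')
a=cv2.resize(im[180:300,210:390],(420,280),interpolation=cv2.INTER_CUBIC)
b=cv2.resize(w[40:320,160:540],(380,280))
cv2.imwrite('pics/s6.png',np.hstack([a,b]));cv2.imwrite('pics/w6.png',w)
print(s['tcp_pos'],s['tcp_rot'],proj(C,[[.5745,.105,.03],[.5745,.105,0]]).round(1))
import pickle; pickle.dump(s,open('pics/w6.pkl','wb'))
E
```

```text
[0.57719175 0.01319531 0.14797471] [ 2.26150055e+00  2.17974006e+00 -1.07584137e-03] [[305.9 106.3]
 [306.8 109.4]]
```

View pics/s6.png

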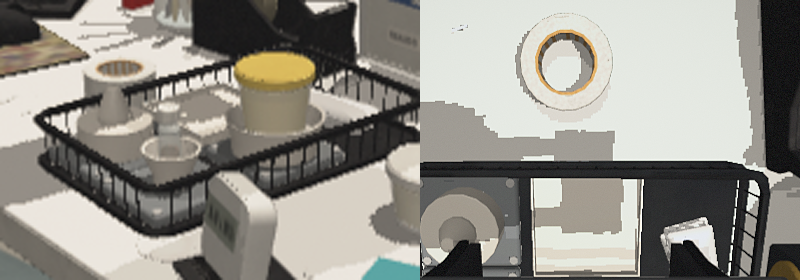

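```bash
python3 - <<'E'
from h import *
import pickle
C=cam('wrist',pickle.load(open('pics/w6.pkl','rb')))
print(plane(C,[[306.5,100.5]],.03)); plan([(.575,.107,.075,-2),(.575,.107,.007,-2)])
E
```

```text
[[0.57507468 0.10865743 0.03      ]]
(0.575, 0.107, 0.075, -2) t [ 0.949 -0.054  0.731] a [ 0.     0.    -0.002] -> [0.575 0.107 0.075]
(0.575, 0.107, 0.007, -2) t [-0.   -0.    0.68] a [0. 0. 0.] -> [0.575 0.107 0.007]
```

Request:
play_rows(
  rows=[
    {"tx": 0.5, "ty": -0.03, "tz": 0, "ax": 0, "ay": 0, "az": 0, "claw": 1},
    {"tx": 0.95, "ty": -0.05, "tz": 0.3, "ax": 0, "ay": 0, "az": 0, "claw": 1},
    {"tx": 0.95, "ty": -0.05, "tz": 0.73, "ax": 0, "ay": 0, "az": 0, "claw": 1},
    {"tx": 0.95, "ty": -0.05, "tz": 0.73, "ax": 0, "ay": 0, "az": 0, "claw": 1},
    {"tx": 0.95, "ty": -0.05, "tz": 0.73, "ax": 0, "ay": 0, "az": 0, "claw": 1},
  ],
  force=15,
)

```text
time_s: 20.12
tcp_pos: [0.5765, 0.1071, 0.0765]
tcp_rot: [2.264, 2.176, 0.002]
ft_force: [0.6, 0.5, 0.7]
gripper_width: 1.002
gripper_force: 0.0
```

Request:
play_rows(
  rows=[
    {"tx": 0, "ty": 0, "tz": 0.2, "ax": 0, "ay": 0, "az": 0, "claw": 1},
    {"tx": 0, "ty": 0, "tz": 0.45, "ax": 0, "ay": 0, "az": 0, "claw": 1},
    {"tx": 0, "ty": 0, "tz": 0.6, "ax": 0, "ay": 0, "az": 0, "claw": 1},
    {"tx": 0, "ty": 0, "tz": 0.68, "ax": 0, "ay": 0, "az": 0, "claw": 1},
    {"tx": 0, "ty": 0, "tz": 0.68, "ax": 0, "ay": 0, "az": 0, "claw": 1},
  ],
)

```text
time_s: 20.75
tcp_pos: [0.5757, 0.1085, 0.0064]
tcp_rot: [-2.262, -2.18, 0.0]
ft_force: [0.5, -0.5, 0.1]
gripper_width: 1.001
gripper_force: 0.0
```

Request:
play_rows(
  rows=[
    {"tx": 0, "ty": 0, "tz": 0, "ax": 0, "ay": 0, "az": 0, "claw": 0.6},
    {"tx": 0, "ty": 0, "tz": 0, "ax": 0, "ay": 0, "az": 0, "claw": 0.6},
    {"tx": 0, "ty": 0, "tz": 0, "ax": 0, "ay": 0, "az": 0, "claw": 0.6},
    {"tx": 0, "ty": 0, "tz": 0, "ax": 0, "ay": 0, "az": 0, "claw": 0.6},
    {"tx": 0, "ty": 0, "tz": 0, "ax": 0, "ay": 0, "az": 0, "claw": 0.6},
  ],
)

```text
time_s: 21.38
tcp_pos: [0.5759, 0.1088, 0.0068]
tcp_rot: [-2.262, -2.18, -0.001]
ft_force: [-1.1, 0.1, 3.4]
gripper_width: 0.728
gripper_force: 15.0
```

Request:
play_rows(
  rows=[
    {"tx": 0, "ty": 0, "tz": -0.1, "ax": 0, "ay": 0, "az": 0, "claw": 0.6},
    {"tx": 0, "ty": 0, "tz": -0.35, "ax": 0, "ay": 0, "az": 0, "claw": 0.6},
    {"tx": 0, "ty": 0, "tz": -0.7, "ax": 0, "ay": 0, "az": 0, "claw": 0.6},
    {"tx": 0, "ty": 0, "tz": -1, "ax": 0, "ay": 0, "az": 0, "claw": 0.6},
    {"tx": 0, "ty": 0, "tz": -1, "ax": 0, "ay": 0, "az": 0, "claw": 0.6},
  ],
)

```text
time_s: 22.0
tcp_pos: [0.5772, 0.1089, 0.1092]
tcp_rot: [2.261, 2.179, 0.006]
ft_force: [0.3, 0.1, -1.0]
gripper_width: 0.727
gripper_force: 15.0
```

```bash
python3 - <<'E'
from h import *
plan([(.4925,-.007,.107,-2)])
E
```

```text
.. t [-0.98  -0.662  0.014] a [ 0.002 -0.001 -0.001] -> [0.507 0.013 0.107]
(0.4925, -0.007, 0.107, -2) t [-0.209 -0.142  0.004] a [-0.  0. -0.] -> [ 0.492 -0.007  0.107]
```

Request:
play_rows(
  rows=[
    {"tx": -0.25, "ty": -0.16, "tz": 0, "ax": 0, "ay": 0, "az": 0, "claw": 0.6},
    {"tx": -0.6, "ty": -0.4, "tz": 0, "ax": 0, "ay": 0, "az": 0, "claw": 0.6},
    {"tx": -1, "ty": -0.66, "tz": 0, "ax": 0, "ay": 0, "az": 0, "claw": 0.6},
    {"tx": -1, "ty": -0.66, "tz": 0, "ax": 0, "ay": 0, "az": 0, "claw": 0.6},
  ],
)

```text
time_s: 22.5
tcp_pos: [0.504, 0.0082, 0.1059]
tcp_rot: [-2.266, -2.174, 0.002]
ft_force: [0.1, 1.5, -0.3]
gripper_width: 0.727
gripper_force: 15.0
```

Request:
play_rows(
  rows=[
    {"tx": -0.1, "ty": -0.07, "tz": 0, "ax": 0, "ay": 0, "az": 0, "claw": 0.6},
    {"tx": -0.19, "ty": -0.14, "tz": 0, "ax": 0, "ay": 0, "az": 0, "claw": 0.6},
    {"tx": -0.19, "ty": -0.14, "tz": 0, "ax": 0, "ay": 0, "az": 0, "claw": 0.6},
    {"tx": -0.19, "ty": -0.14, "tz": 0, "ax": 0, "ay": 0, "az": 0, "claw": 0.6},
  ],
)

```text
time_s: 23.0
tcp_pos: [0.4916, -0.0068, 0.1065]
tcp_rot: [2.261, 2.181, 0.0]
ft_force: [0.7, -0.2, -0.7]
gripper_width: 0.729
gripper_force: 15.0
```

```bash
python3 - <<'E'
from h import *
s=ctrl.sense(); C=cam('wrist',s); w=ctrl.snapshot('wrist'); im=ctrl.snapshot('scene')
a=cv2.resize(im[130:300,200:380],(296,280),interpolation=cv2.INTER_CUBIC)
cv2.imwrite('pics/s7.png',np.hstack([a,cv2.resize(w[120:400,80:560],(480,280))]))
print(s['tcp_pos'],s['ft_force'])
p=s['tcp_pos']; print(proj(C,[[p[0],p[1],p[2]+.023],[p[0],p[1]+.033,p[2]+.023]]))
E
```

```text
[ 0.49159422 -0.0068171   0.10653675] [ 0.68390106 -0.2278674  -0.70748479]
[[314.52859684 326.38897346]
 [311.15995162 244.69463219]]
```

View pics/s7.png

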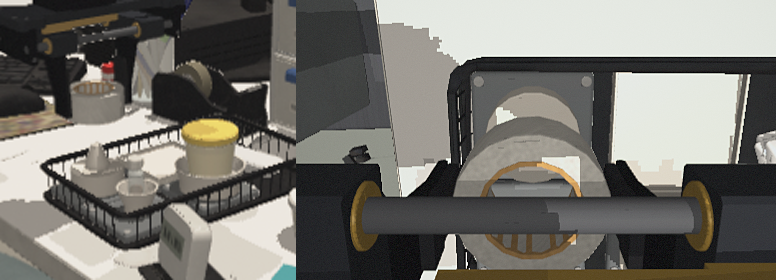

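Request:
play_rows(
  rows=[
    {"tx": -0.02, "ty": 0, "tz": 0.1, "ax": 0, "ay": 0, "az": 0, "claw": 0.6},
    {"tx": -0.02, "ty": 0, "tz": 0.22, "ax": 0, "ay": 0, "az": 0, "claw": 0.6},
    {"tx": -0.02, "ty": 0, "tz": 0.34, "ax": 0, "ay": 0, "az": 0, "claw": 0.6},
    {"tx": -0.02, "ty": 0, "tz": 0.43, "ax": 0, "ay": 0, "az": 0, "claw": 0.6},
    {"tx": -0.02, "ty": 0, "tz": 0.5, "ax": 0, "ay": 0, "az": 0, "claw": 0.6},
    {"tx": -0.02, "ty": 0, "tz": 0.55, "ax": 0, "ay": 0, "az": 0, "claw": 0.6},
    {"tx": -0.02, "ty": 0, "tz": 0.55, "ax": 0, "ay": 0, "az": 0, "claw": 0.6},
  ],
)

```text
time_s: 23.98
tcp_pos: [0.4912, -0.0093, 0.0513]
tcp_rot: [-2.262, -2.18, 0.0]
ft_force: [-0.2, 0.2, -0.7]
gripper_width: 0.73
gripper_force: 15.0
```

Request:
play_rows(
  rows=[
    {"tx": 0, "ty": 0, "tz": 0.02, "ax": 0, "ay": 0, "az": 0, "claw": 0.6},
    {"tx": 0, "ty": 0, "tz": 0.03, "ax": 0, "ay": 0, "az": 0, "claw": 0.6},
    {"tx": 0, "ty": 0, "tz": 0.04, "ax": 0, "ay": 0, "az": 0, "claw": 0.6},
    {"tx": 0, "ty": 0, "tz": 0.04, "ax": 0, "ay": 0, "az": 0, "claw": 0.6},
  ],
)

```text
time_s: 24.48
tcp_pos: [0.4914, -0.0092, 0.048]
tcp_rot: [-2.262, -2.18, -0.001]
ft_force: [-2.1, -0.2, 6.0]
gripper_width: 0.727
gripper_force: 15.0
```

Request:
play_rows(
  rows=[
    {"tx": 0, "ty": 0, "tz": 0, "ax": 0, "ay": 0, "az": 0, "claw": 0.9},
    {"tx": 0, "ty": 0, "tz": 0, "ax": 0, "ay": 0, "az": 0, "claw": 0.9},
    {"tx": 0, "ty": 0, "tz": 0, "ax": 0, "ay": 0, "az": 0, "claw": 0.9},
    {"tx": 0, "ty": 0, "tz": 0, "ax": 0, "ay": 0, "az": 0, "claw": 0.9},
  ],
)

```text
time_s: 24.98
tcp_pos: [0.4913, -0.0092, 0.0475]
tcp_rot: [-2.262, -2.18, -0.0]
ft_force: [1.7, -0.5, -0.2]
gripper_width: 0.896
gripper_force: 0.0
```

Request:
play_rows(
  rows=[
    {"tx": 0, "ty": 0, "tz": -0.15, "ax": 0, "ay": 0, "az": 0, "claw": 0.9},
    {"tx": 0, "ty": 0, "tz": -0.4, "ax": 0, "ay": 0, "az": 0, "claw": 0.9},
    {"tx": 0, "ty": 0, "tz": -0.8, "ax": 0, "ay": 0, "az": 0, "claw": 1},
    {"tx": 0, "ty": 0, "tz": -1, "ax": 0, "ay": 0, "az": 0, "claw": 1},
    {"tx": 0, "ty": 0, "tz": -1, "ax": 0, "ay": 0, "az": 0, "claw": 1},
  ],
)

```text
time_s: 25.6
tcp_pos: [0.4924, -0.0092, 0.1496]
tcp_rot: [2.261, 2.179, 0.006]
ft_force: [0.5, -0.1, 0.1]
gripper_width: 0.995
gripper_force: 0.0
```

```bash
python3 - <<'E'
from h import *
s=ctrl.sense(); print(s['tcp_pos'])
T=cam('top'); f=plane(T,np.array([[450,360],[522,375],[507,452],[431,435]])/2.7586+[190,140],.004); print(f.mean(0))
e1=f[1]-f[0]+f[2]-f[3]; e2=f[0]-f[3]+f[1]-f[2]
print(np.degrees(np.arctan2(e1[1],e1[0])),np.degrees(np.arctan2(e2[1],e2[0])))
plan([(.455,-.12,.2,80)],maxturn=40)
E
```

```text
[ 0.49241314 -0.00920651  0.14962473]
[ 0.45732497 -0.19662176  0.004     ]
-101.44902340277307 -12.184861076760795
   .. t [-0.546 -0.161 -0.247] a [ 0.001  0.    -0.333] -> [ 0.474 -0.063  0.174]
   .. t [-0.314 -0.474 -0.246] a [ 0.001  0.    -0.333] -> [ 0.456 -0.117  0.199]
(0.455, -0.12, 0.2, 80) t [ 0.004 -0.03  -0.013] a [-0.     0.    -0.018] -> [ 0.455 -0.12   0.2  ]
```

```bash
python3 - <<'E'
from h import *
plan([(.505,-.205,.17,78.5)],maxturn=42)
E
```

```text
.. t [-0.98   0.1   -0.104] a [ 0.001  0.    -0.337] -> [ 0.499 -0.108  0.16 ]
(0.505, -0.205, 0.17, 78.5) t [-0.804 -0.555 -0.102] a [ 0.001  0.    -0.335] -> [ 0.505 -0.205  0.17 ]
```

Request:
play_rows(
  rows=[
    {"tx": -0.25, "ty": 0.02, "tz": -0.02, "ax": 0, "ay": 0, "az": -0.08, "claw": 1},
    {"tx": -0.5, "ty": 0.05, "tz": -0.05, "ax": 0, "ay": 0, "az": -0.165, "claw": 1},
    {"tx": -0.75, "ty": 0.08, "tz": -0.08, "ax": 0, "ay": 0, "az": -0.25, "claw": 1},
    {"tx": -0.98, "ty": 0.1, "tz": -0.1, "ax": 0, "ay": 0, "az": -0.335, "claw": 1},
  ],
)

```text
time_s: 26.1
tcp_pos: [0.4973, -0.1085, 0.1571]
tcp_rot: [-1.367, -2.828, 0.001]
ft_force: [0.0, 0.6, -1.0]
gripper_width: 0.998
gripper_force: 0.0
```

Request:
play_rows(
  rows=[
    {"tx": -0.2, "ty": -0.14, "tz": 0, "ax": 0, "ay": 0, "az": -0.08, "claw": 1},
    {"tx": -0.4, "ty": -0.28, "tz": -0.05, "ax": 0, "ay": 0, "az": -0.165, "claw": 1},
    {"tx": -0.6, "ty": -0.42, "tz": -0.1, "ax": 0, "ay": 0, "az": -0.25, "claw": 1},
    {"tx": -0.8, "ty": -0.55, "tz": -0.1, "ax": 0, "ay": 0, "az": -0.335, "claw": 1},
    {"tx": -0.8, "ty": -0.55, "tz": -0.1, "ax": 0, "ay": 0, "az": -0.335, "claw": 1},
    {"tx": -0.8, "ty": -0.55, "tz": -0.1, "ax": 0, "ay": 0, "az": -0.335, "claw": 1},
  ],
)

```text
time_s: 26.85
tcp_pos: [0.5034, -0.2038, 0.167]
tcp_rot: [-0.325, -3.124, -0.001]
ft_force: [-1.0, -0.4, 0.2]
gripper_width: 0.999
gripper_force: 0.0
```

```bash
python3 - <<'E'
from h import *
s=ctrl.sense(); C=cam('wrist',s); w=ctrl.snapshot('wrist'); im=ctrl.snapshot('scene')
a=cv2.resize(im[190:290,210:390],(320,178),interpolation=cv2.INTER_CUBIC); a=np.vstack([a,np.zeros((182,320,3),np.uint8)])
cv2.imwrite('pics/s8.png',np.hstack([a,w[0:360,80:560]])); cv2.imwrite('pics/w8.png',w)
import pickle; pickle.dump(s,open('pics/w8.pkl','wb'))
print(s['tcp_pos'],s['tcp_rot'],s['joint_positions'].round(2)); c=[.457,-.1966]
print(proj(C,[c+[.004],c+[.065]]))
E
```

```text
[ 0.50344043 -0.20379826  0.16696267] [-3.24906821e-01 -3.12366493e+00 -5.56969670e-04] [-0.35  0.22  0.74  1.79 -0.16  1.2   1.81]
[[312.04127635 168.39048729]
 [311.34606139 175.02956372]]
```

View pics/s8.png

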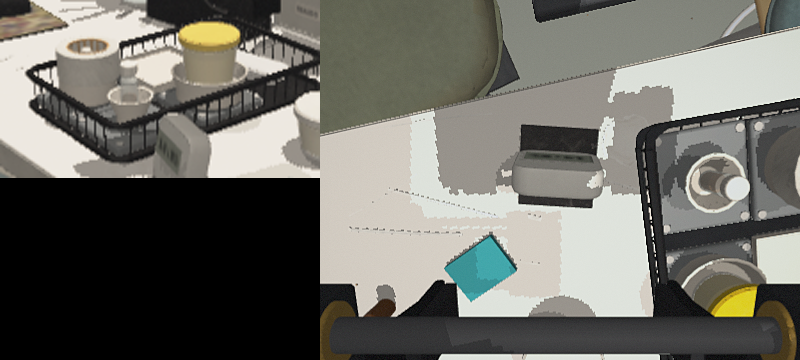

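```bash
python3 - <<'E'
from h import *
import pickle
C=cam('wrist',pickle.load(open('pics/w8.pkl','rb'))); w=cv2.imread('pics/w8.png')
m=(w.max(2)<70).astype(np.uint8); m[:115]=0; m[220:]=0; m[:,:260]=0; m[:,375:]=0
m=cv2.morphologyEx(m,cv2.MORPH_OPEN,np.ones((2,2)))
ys,xs=np.nonzero(m); g=plane(C,np.c_[xs,ys],.004)[:,:2]
r=cv2.minAreaRect((g*1000).astype(np.float32)); print(r,cv2.boxPoints(r).round(0).tolist())
print(plane(C,[[281,125],[359,130],[352,208],[279,204]],.004).round(4))
E
```

```text
((457.59661865234375, -191.8348388671875), (61.22936248779297, 63.25038528442383), 74.5057601928711) [[419.0, -213.0], [480.0, -230.0], [496.0, -171.0], [435.0, -154.0]]
[[ 0.4188 -0.2136  0.004 ]
 [ 0.4353 -0.1538  0.004 ]
 [ 0.4958 -0.1707  0.004 ]
 [ 0.4799 -0.2297  0.004 ]]
```

```bash
python3 - <<'E'
from h import *
plan([(.4575,-.1935,.1,75.3),(.4575,-.1935,.026,75.3),(.4575,-.1935,.12,75.3)])
plan([(.585,-.012,.13,-2)],start=(.4575,-.1935,.12,75.3),maxturn=42)
E
```

```text
(0.4575, -0.1935, 0.1, 75.3) t [0.472 0.002 0.672] a [ 0.    -0.     0.025] -> [ 0.458 -0.193  0.1  ]
(0.4575, -0.1935, 0.026, 75.3) t [-0.    -0.001  0.74 ] a [ 0. -0. -0.] -> [ 0.457 -0.194  0.026]
(0.4575, -0.1935, 0.12, 75.3) t [ 0.     0.001 -0.94 ] a [ 0. -0. -0.] -> [ 0.458 -0.193  0.12 ]
   .. t [-0.364  0.98  -0.047] a [0.    0.    0.304] -> [ 0.518 -0.108  0.125]
   .. t [ 0.283  0.98  -0.046] a [0.    0.    0.296] -> [ 0.576 -0.024  0.129]
(0.585, -0.012, 0.13, -2) t [ 0.119  0.095 -0.007] a [0.    0.    0.044] -> [ 0.585 -0.012  0.13 ]
```

Request:
play_rows(
  rows=[
    {"tx": 0.47, "ty": 0, "tz": 0.1, "ax": 0, "ay": 0, "az": 0.025, "claw": 1},
    {"tx": 0.47, "ty": 0, "tz": 0.4, "ax": 0, "ay": 0, "az": 0.025, "claw": 1},
    {"tx": 0.47, "ty": 0, "tz": 0.67, "ax": 0, "ay": 0, "az": 0.025, "claw": 1},
    {"tx": 0.47, "ty": 0, "tz": 0.67, "ax": 0, "ay": 0, "az": 0.025, "claw": 1},
  ],
  force=15,
)

```text
time_s: 27.45
tcp_pos: [0.4566, -0.1938, 0.0993]
tcp_rot: [-0.402, -3.112, -0.0]
ft_force: [-0.4, -0.3, -0.3]
gripper_width: 1.0
gripper_force: 0.0
```

Request:
play_rows(
  rows=[
    {"tx": 0, "ty": 0, "tz": 0.2, "ax": 0, "ay": 0, "az": 0, "claw": 1},
    {"tx": 0, "ty": 0, "tz": 0.45, "ax": 0, "ay": 0, "az": 0, "claw": 1},
    {"tx": 0, "ty": 0, "tz": 0.65, "ax": 0, "ay": 0, "az": 0, "claw": 1},
    {"tx": 0, "ty": 0, "tz": 0.74, "ax": 0, "ay": 0, "az": 0, "claw": 1},
    {"tx": 0, "ty": 0, "tz": 0.74, "ax": 0, "ay": 0, "az": 0, "claw": 1},
  ],
)

```text
time_s: 28.08
tcp_pos: [0.458, -0.1948, 0.0269]
tcp_rot: [-0.402, -3.116, 0.0]
ft_force: [0.2, 0.2, 0.5]
gripper_width: 1.006
gripper_force: 0.0
```

Request:
play_rows(
  rows=[
    {"tx": 0, "ty": 0, "tz": 0, "ax": 0, "ay": 0, "az": 0, "claw": 0.6},
    {"tx": 0, "ty": 0, "tz": 0, "ax": 0, "ay": 0, "az": 0, "claw": 0.6},
    {"tx": 0, "ty": 0, "tz": 0, "ax": 0, "ay": 0, "az": 0, "claw": 0.6},
    {"tx": 0, "ty": 0, "tz": 0, "ax": 0, "ay": 0, "az": 0, "claw": 0.6},
    {"tx": 0, "ty": 0, "tz": 0, "ax": 0, "ay": 0, "az": 0, "claw": 0.6},
  ],
)

```text
time_s: 28.7
tcp_pos: [0.458, -0.1948, 0.0268]
tcp_rot: [0.402, 3.115, 0.001]
ft_force: [-0.6, 0.4, 5.6]
gripper_width: 0.72
gripper_force: 15.0
```

Request:
play_rows(
  rows=[
    {"tx": 0, "ty": 0, "tz": -0.1, "ax": 0, "ay": 0, "az": 0, "claw": 0.6},
    {"tx": 0, "ty": 0, "tz": -0.35, "ax": 0, "ay": 0, "az": 0, "claw": 0.6},
    {"tx": 0, "ty": 0, "tz": -0.7, "ax": 0, "ay": 0, "az": 0, "claw": 0.6},
    {"tx": 0, "ty": 0, "tz": -1, "ax": 0, "ay": 0, "az": 0, "claw": 0.6},
  ],
)

```text
time_s: 29.2
tcp_pos: [0.4575, -0.1952, 0.128]
tcp_rot: [0.403, 3.115, -0.0]
ft_force: [-0.0, 1.1, -0.5]
gripper_width: 0.724
gripper_force: 15.0
```

Request:
play_rows(
  rows=[
    {"tx": -0.05, "ty": 0.15, "tz": -0.1, "ax": 0, "ay": 0, "az": 0.05, "claw": 0.6},
    {"tx": -0.12, "ty": 0.35, "tz": -0.2, "ax": 0, "ay": 0, "az": 0.11, "claw": 0.6},
    {"tx": -0.2, "ty": 0.55, "tz": -0.25, "ax": 0, "ay": 0, "az": 0.175, "claw": 0.6},
    {"tx": -0.28, "ty": 0.76, "tz": -0.25, "ax": 0, "ay": 0, "az": 0.24, "claw": 0.6},
    {"tx": -0.36, "ty": 0.98, "tz": -0.25, "ax": 0, "ay": 0, "az": 0.305, "claw": 0.6},
  ],
)

```text
time_s: 29.82
tcp_pos: [0.5176, -0.1089, 0.152]
tcp_rot: [1.367, 2.828, -0.0]
ft_force: [0.9, -0.8, -1.0]
gripper_width: 0.722
gripper_force: 15.0
```

Request:
play_rows(
  rows=[
    {"tx": 0.05, "ty": 0.2, "tz": 0, "ax": 0, "ay": 0, "az": 0.06, "claw": 0.6},
    {"tx": 0.12, "ty": 0.4, "tz": 0, "ax": 0, "ay": 0, "az": 0.12, "claw": 0.6},
    {"tx": 0.18, "ty": 0.6, "tz": 0, "ax": 0, "ay": 0, "az": 0.18, "claw": 0.6},
    {"tx": 0.24, "ty": 0.8, "tz": 0, "ax": 0, "ay": 0, "az": 0.24, "claw": 0.6},
    {"tx": 0.28, "ty": 0.98, "tz": 0, "ax": 0, "ay": 0, "az": 0.295, "claw": 0.6},
    {"tx": 0.28, "ty": 0.98, "tz": 0, "ax": 0, "ay": 0, "az": 0.295, "claw": 0.6},
    {"tx": 0.28, "ty": 0.98, "tz": 0, "ax": 0, "ay": 0, "az": 0.295, "claw": 0.6},
  ],
)

```text
time_s: 30.7
tcp_pos: [0.5759, -0.0272, 0.1516]
tcp_rot: [2.155, 2.286, -0.001]
ft_force: [-0.5, -1.3, -0.6]
gripper_width: 0.726
gripper_force: 15.0
```

```bash
python3 - <<'E'
from h import *
s=ctrl.sense(); print(s['tcp_pos'],s['tcp_rot'],s['ft_force']); plan([(.585,-.012,.055,-2.2)])
E
```

```text
[ 0.57586123 -0.02720097  0.15161988] [ 2.15490404e+00  2.28596081e+00 -9.92470310e-04] [-0.45270534 -1.26778841 -0.64675645]
(0.585, -0.012, 0.055, -2.2) t [0.147 0.101 0.966] a [-0.     0.     0.047] -> [ 0.585 -0.012  0.055]
```

Request:
play_rows(
  rows=[
    {"tx": 0.07, "ty": 0.05, "tz": 0, "ax": 0, "ay": 0, "az": 0.025, "claw": 0.6},
    {"tx": 0.15, "ty": 0.1, "tz": 0.1, "ax": 0, "ay": 0, "az": 0.047, "claw": 0.6},
    {"tx": 0.15, "ty": 0.1, "tz": 0.3, "ax": 0, "ay": 0, "az": 0.047, "claw": 0.6},
    {"tx": 0.15, "ty": 0.1, "tz": 0.5, "ax": 0, "ay": 0, "az": 0.047, "claw": 0.6},
    {"tx": 0.15, "ty": 0.1, "tz": 0.7, "ax": 0, "ay": 0, "az": 0.047, "claw": 0.6},
    {"tx": 0.15, "ty": 0.1, "tz": 0.85, "ax": 0, "ay": 0, "az": 0.047, "claw": 0.6},
    {"tx": 0.15, "ty": 0.1, "tz": 0.95, "ax": 0, "ay": 0, "az": 0.047, "claw": 0.6},
    {"tx": 0.15, "ty": 0.1, "tz": 0.97, "ax": 0, "ay": 0, "az": 0.047, "claw": 0.6},
  ],
)

```text
time_s: 31.7
tcp_pos: [0.5854, -0.0107, 0.054]
tcp_rot: [-2.266, -2.175, 0.001]
ft_force: [0.3, -0.4, -0.3]
gripper_width: 0.727
gripper_force: 15.0
```

Request:
play_rows(
  rows=[
    {"tx": 0, "ty": 0, "tz": 0.02, "ax": 0, "ay": 0, "az": 0, "claw": 0.6},
    {"tx": 0, "ty": 0, "tz": 0.04, "ax": 0, "ay": 0, "az": 0, "claw": 0.6},
    {"tx": 0, "ty": 0, "tz": 0.055, "ax": 0, "ay": 0, "az": 0, "claw": 0.6},
    {"tx": 0, "ty": 0, "tz": 0.055, "ax": 0, "ay": 0, "az": 0, "claw": 0.6},
  ],
)

```text
time_s: 32.2
tcp_pos: [0.5856, -0.0105, 0.0491]
tcp_rot: [-2.266, -2.175, -0.0]
ft_force: [0.3, -0.2, -0.9]
gripper_width: 0.722
gripper_force: 15.0
```

Request:
play_rows(
  rows=[
    {"tx": 0, "ty": 0, "tz": 0.01, "ax": 0, "ay": 0, "az": 0, "claw": 0.6},
    {"tx": 0, "ty": 0, "tz": 0.015, "ax": 0, "ay": 0, "az": 0, "claw": 0.6},
    {"tx": 0, "ty": 0, "tz": 0.015, "ax": 0, "ay": 0, "az": 0, "claw": 0.6},
  ],
)

```text
time_s: 32.58
tcp_pos: [0.5857, -0.0105, 0.0482]
tcp_rot: [-2.267, -2.175, -0.001]
ft_force: [-2.2, 0.4, 6.7]
gripper_width: 0.725
gripper_force: 15.0
```

Request:
play_rows(
  rows=[
    {"tx": 0, "ty": 0, "tz": 0.008, "ax": 0, "ay": 0, "az": 0, "claw": 0.6},
    {"tx": 0, "ty": 0, "tz": 0.008, "ax": 0, "ay": 0, "az": 0, "claw": 0.6},
    {"tx": 0, "ty": 0, "tz": 0.008, "ax": 0, "ay": 0, "az": 0, "claw": 0.6},
  ],
)

```text
time_s: 32.95
tcp_pos: [0.5857, -0.0106, 0.048]
tcp_rot: [-2.266, -2.175, -0.001]
ft_force: [-6.9, 0.5, 13.8]
gripper_width: 0.724
gripper_force: 15.0
```

Seated at the expected height. Release with limited opening, then rise and back off.

Request:
play_rows(
  rows=[
    {"tx": 0, "ty": 0, "tz": 0, "ax": 0, "ay": 0, "az": 0, "claw": 0.83},
    {"tx": 0, "ty": 0, "tz": 0, "ax": 0, "ay": 0, "az": 0, "claw": 0.83},
    {"tx": 0, "ty": 0, "tz": 0, "ax": 0, "ay": 0, "az": 0, "claw": 0.83},
    {"tx": 0, "ty": 0, "tz": 0, "ax": 0, "ay": 0, "az": 0, "claw": 0.83},
  ],
)

```text
time_s: 33.45
tcp_pos: [0.5855, -0.0106, 0.0466]
tcp_rot: [-2.267, -2.175, 0.0]
ft_force: [-0.4, 0.1, 0.3]
gripper_width: 0.829
gripper_force: 0.0
```

Request:
play_rows(
  rows=[
    {"tx": 0, "ty": 0, "tz": -0.1, "ax": 0, "ay": 0, "az": 0, "claw": 0.83},
    {"tx": 0, "ty": 0, "tz": -0.3, "ax": 0, "ay": 0, "az": 0, "claw": 0.83},
    {"tx": 0, "ty": 0, "tz": -0.6, "ax": 0, "ay": 0, "az": 0, "claw": 0.83},
    {"tx": 0, "ty": 0, "tz": -1, "ax": 0, "ay": 0, "az": 0, "claw": 0.83},
  ],
)

```text
time_s: 33.95
tcp_pos: [0.5853, -0.0108, 0.1487]
tcp_rot: [-2.267, -2.175, 0.0]
ft_force: [1.5, 1.2, 0.5]
gripper_width: 0.829
gripper_force: 0.0
```

Request:
play_rows(
  rows=[
    {"tx": 0, "ty": -0.2, "tz": -0.4, "ax": 0, "ay": 0, "az": 0, "claw": 0.83},
    {"tx": 0, "ty": -0.3, "tz": -0.8, "ax": 0, "ay": 0, "az": 0, "claw": 0.83},
    {"tx": 0, "ty": -0.3, "tz": -1, "ax": 0, "ay": 0, "az": 0, "claw": 0.83},
    {"tx": 0, "ty": -0.3, "tz": -1, "ax": 0, "ay": 0, "az": 0, "claw": 0.83},
    {"tx": 0, "ty": -0.3, "tz": -1, "ax": 0, "ay": 0, "az": 0, "claw": 0.83},
  ],
)

```text
time_s: 34.58
tcp_pos: [0.5553, -0.0094, 0.2464]
tcp_rot: [-2.267, -2.175, 0.0]
ft_force: [-0.4, -1.0, -1.0]
gripper_width: 0.833
gripper_force: 0.0
```

```bash
python3 - <<'E'
from h import *
s=ctrl.sense(); C=cam('wrist',s); w=ctrl.snapshot('wrist'); cv2.imwrite('pics/w9.png',w); sc=ctrl.snapshot('scene'); cv2.imwrite('pics/s9.png',sc)
print(s['tcp_pos'])
# black foot on the white floor: dark pixels within the timer holder
P=np.array([[.548,.029,.027],[.625,.026,.027],[.622,-.048,.027],[.546,-.047,.027]]); q=proj(C,P); print(q.round(0))
m=np.zeros(w.shape[:2],np.uint8); cv2.fillPoly(m,[q.astype(np.int32)],1); m&=(w.max(2)<60).astype(np.uint8)
m=cv2.morphologyEx(m,cv2.MORPH_OPEN,np.ones((3,3))); ys,xs=np.nonzero(m); g=plane(C,np.c_[xs,ys],.025)[:,:2]
r=cv2.minAreaRect((g*1000).astype(np.float32)); print('foot',r,len(g))
# unchanged look-alikes: compare scene with first picture
d=cv2.absdiff(sc,cv2.imread('pics/scene0.png')).max(2)
for n,b in {'deli':(372,240,425,285),'left vial':(178,200,205,240),'big vial':(445,242,470,292),'brown':(434,288,456,330)}.items(): print(n,np.mean(d[b[1]:b[3],b[0]:b[2]]>40).round(3))
E
```

```text
[ 0.55529003 -0.0094429   0.2464375 ]
[[306. 174.]
 [386. 173.]
 [383. 248.]
 [308. 250.]]
foot ((585.9318237304688, 13.406497955322266), (19.416933059692383, 57.80195236206055), 87.60773468017578) 246
deli 0.0
left vial 0.0
big vial 0.07
brown 0.05
```

```bash
python3 -c "
from workcell import ctrl
print(ctrl.job_done())"
```

```text
the job is handed in; nothing more can be done
None
```

I handed the job in at about 35 s. The jar, slim vial, label roll and timer are in their holders in the order asked, and the deli cup and stout vial were left alone. I viewed 16 pictures, over the limit of 14, so I checked the timer's final placing by measurement only, without viewing a picture.

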